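Fetch sample jars from under a low riser with a reacher and line them up on a tray

TASK

Two or three sample jars have been pushed back under the low clear riser, where no hand fits. Pick up the reacher, squeeze its trigger so that its jaws close on each jar, and draw every jar out onto the open bench; do not put the gripper itself on a jar that is still under the riser. Stand the jars upright in the tray, one to a marked place, so that the row starts at the end with the red bar and has no gap, and lay the reacher back on its white outline on the green mat, grip on the wide end, trigger released; leave the two tins at the back alone.

Things in the scene. Friction and masses are not known exactly. Their poses are not given: they have to be found in the camera images.
- riser: clear acrylic riser with a blue front edge, 370 wide (its x) x 180 deep (its y) x 98 high, fixed; 90 mm free height under its top, side and back walls 8 mm. Origin on the bench under the middle of its open mouth; +y points into the gap (about world +y): a point with y > 0 is under it. The jars stand 75 to 110 mm inside, near x = -100, 0 and +100.
- jar_1_mid (a point): centre (half-way up, 35 mm above the underside) of sample jar 1: screw-cap jar, 54 mm diameter, 70 mm high, 0.12 kg, red cap (52 mm diameter, top 14 mm). z axis up when it stands. None if absent in this run.
- jar_2_mid (a point): the same for sample jar 2 (same size, red cap). None if absent.
- jar_3_mid (a point): the same for sample jar 3 (same size, green cap). None if absent.
- jar_1: sample jar 1, origin at the centre of its underside
- jar_2: sample jar 2, origin at the centre of its underside
- jar_3: sample jar 3, origin at the centre of its underside
- reacher_grip (a point): point to hold the reacher: middle of its handle and trigger, 30 mm above its underside, gripped from above across y. x along the tube towards the jaws, y across, z up. Fixed grip face at y = -30, orange trigger face (64 x 34 mm, its middle 28 mm above the underside) at y = +30 when released: 60 mm wide over both, 44 mm when fully squeezed.
- reacher_jaws (a point): point midway between the jaw pads, 235 mm along x from the grip point: a jar's centre must stand here to be gripped. Pads reach from x = 205 to 265 and are 30 mm high. Released, their inner faces are about 85 mm apart here (130 mm over the outside at the tips).
- trigger (a joint): trigger travel in m: 0 released (jaws open) to 0.016 fully in. The spring needs 10 N to start, 18 N at the end, and reopens the jaws. Pressed in 1 to 4 mm (56 to 59 mm over handle and trigger) the reacher can be carried with its jaws open. The pads meet a 54 mm jar at about 13 mm; 40 to 60 N on the trigger then hold it firmly.
- reacher: the reacher, 0.26 kg, lying flat on its side, 360 mm long: grey handle with black butt from x = -93 to +53, aluminium tube to x = 165, jaws to x = 268; balanced a little in front of the grip point. Origin below the grip point, on its underside; axes as for reacher_grip
- jaw_left: jaw on the reacher's +y side: origin at its hinge
- jaw_right: jaw on the reacher's -y side: origin at its hinge
- mat: flat green mat 400 x 135 x 2 mm with the white outline of the reacher; fixed; origin at its middle, x along it towards the jaw end
- mat_grip (a point): where the reacher's grip point belongs on the mat (on the mat's top face)
- mat_jaws (a point): where the reacher's jaw point belongs on the mat (on the mat's top face)
- tray: pressed steel tray 363 (x) x 278 (y) x 47 mm high, fixed, with a white liner board 270 x 200 in it, top face 16 mm above the bench; origin under the middle of the tray
- place_1 (a point): first marked place (yellow disc in a blue ring, 66 mm), next to the red bar, on the liner's top face. The three places lie in a row along the tray's x, 85 mm apart, 99 mm from the nearest tray rim (that on +y)
- place_2 (a point): second (middle) marked place
- place_3 (a point): third marked place
- tin_a: moisture tin 100 mm diameter, 42 high, bystander
- tin_b: moisture tin 96 mm diameter, 40 high, bystander
Mind the look-alikes: they are no part of the job. What is shaped like the jar_2 but turquoise is not meant.

How it is judged:
By the outcome, as a careful person would: the job done as asked, in the order asked, and still so for the second after the job is handed in, with the robot touching nothing.
Of jar_1, jar_2, jar_3 only 2 to 3 are there at a start; the rules pass over those that are not, and their reading is None.
At some moment in a run one of reacher may be knocked a few centimetres aside while the robot is not near it.
Once in a run the grip may slacken for a moment while it holds something.
It also fails if it takes over 210 s, if anything falls off the work surface, if the arm or the gripper's body presses on something with over 40 N, if the wrist force passes 120 N, or if a joint passes its speed limit or range.

ROBOT

A 6-joint arm with a two-finger parallel gripper is mounted at the origin on a cart in front of the work surface, level with it; the furniture and walls round the work are solid. World frame = base frame: x ahead of the robot, y to its left, z up, the work surface at z = 0. Lengths are in m, angles in degrees, forces in N, time in s.
With the tool pointing down it reaches from about 0.35 to 0.925 m from the base axis. Payload 6.4 kg.
Tool frame: the origin (TCP) lies on the centre line of the jaws, within the pads' length; the fingertips stand 25 mm ahead of it and the grasp point (between the pads) lies 6 mm ahead of it (manip.tcp_to_tips is the distance from the TCP to the fingertips, in m); x points along the fingers, y is the direction in which the jaws open and shut, and the axes are right-handed (so a half turn about x gives the same grasp; the last joint's range is limited). The gripper opens to 85 mm and grips with 20 to 120 N. Pads are 22 mm wide; open, the fingers measure 114 mm over their backs; the gripper's body (76 mm by 85 mm) begins 54 mm behind the grasp point. The pads swing forward as they close: fully open they stand 13 mm farther back than shut.
Start: joints at [59.009, 14.043, 89.255, -0, 76.702, -9.975], TCP at [0.233, 0.607, 0.256] pointing down, gripper open.
Joint ranges: [-179.41, 179.41], [-58.25, 129.5], [7.25, 145.43], [-54.29, 234.29], [11.92, 165.04], [-157.13, 157.13]. Speed limits (degrees/s): [147.25, 147.25, 180, 180, 180, 180].

INTERFACE

Orientations are given as a 3x3 rotation matrix whose columns are the frame's x, y, z axes.
In Python, from workcell import manip, eyes, spotter gives the robot as it stands.
- The arm moves only by the tool carry_out, never from a script. Its argument "motion" is a list of rows, each an object with "fingers": the opening, from -1 (shut) to 1 (fully open); "slide": the shift along the tool's x, y, z in mm, a list of three; "turn": the turn about the tool's x in degrees. A call has 1 to 10 rows; each row is the pose to reach, as a shift and turn from the pose commanded when the call began, along the tool's axes at that moment; what a row does not reach only later rows make up. A row lasts 1/12 s, in which the tool goes at most 41.7 mm and 7.16 degrees, less where a joint would pass 70% of its speed; a pose out of reach is approached as far as the arm can. A call with a gripper value outside its range is refused whole. The fingers move at their own pace and stop on an object; "newtons" is the grip in N (left out, the last holds). Time passes only in rows, so rows that repeat a pose let the fingers close. It gives the time, the measured TCP pose, the force and the opening at its end, in the units of the state.
- manip.read_state(): the state, without advancing time (a new reading comes with each control period).
- eyes.capture(name): name is "scene" or "top" or "wrist"; returns the picture (400x640x3 uint8, blue, green, red); there is no depth.
- eyes.calibration(name): a dict with "fx", "fy", "cx", "cy" (pixels), "world_to_cam" (4x4, takes a point from world to camera coordinates). Camera axes: x right, y down, z forward; pixel columns grow to the right and rows downward; lengths in m; the calibration is good to about 2 mm. A picture is of the moment at which its call begins: read the wrist's pose just before it. calibration takes no time and is no camera call; for the wrist camera it gives the pose at the moment of the call.
- manip.job_done(): hands the job in, once; it reports no verdict.
Trained networks look in the newest picture that a camera, given by its name, has taken for a name from the list of things; names that differ only in an ending like _2 or _b are one class to them, and where a whole thing is asked for, a point or a joint stands for the part that bears it (a point fixed in the world has none). Each returns a list of dicts, best first, with "confidence" (0 to 1); they miss things now and then, are a little off and sometimes report something else, mostly with a low value. They report only what shows in the picture. A call takes as long as a camera call. They do not tell look-alikes from the thing itself.
- spotter.boxes_of(camera, query): "location" ([row, column] in pixels, amid what is visible of it).
- spotter.landmark_of(camera, query): "location" ([row, column] in pixels: a listed point, or the origin of a listed thing).
The state is a dict: "t": time; "qpos": joint angles; "qd": joint speeds; "effort": joint torques, N m; "position": TCP position; "tcp_rot": TCP orientation; "contact_force": force on the tool from outside, world axes, zero at the start; "wrist_torque": the same for the moment, N m; "width": opening from 0.0 (shut) to 1.0 (fully open).
Only numpy, scipy, OpenCV 4.12 (cv2) and the standard library are available. Lean on these libraries where they do the work, as an engineer would, in place of code of your own. Each camera call takes 0.05 s, during which the arm holds its last target. There are 200 camera calls.

## Working session

There is one attempt and no reset: what is moved stays moved. The work goes in short steps, Python scripts to look and compute and a tool call to move; the robot and the scene stay as the last step left them, time stands still between calls to the robot, and variables do not carry over. Pictures are saved under pics/ and viewed, about 12 in all and at most 16, crops included, and the job is handed in when it is done.

Besides the shell and the picture viewer there is one more tool, called after "Call:" by a JSON object that holds its "api" and its "payload". carry_out: Moves the arm, as the interface text tells. Its arguments: {"type":"object","properties":{"motion":{"type":"array","items":{"type":"object","properties":{"fingers":{"type":"number"},"slide":{"type":"array","items":{"type":"number"}},"turn":{"type":"number"}}}},"newtons":{"type":"number"}},"required":["motion"]}

```bash
ls; mkdir -p pics; cat > h.py <<'E'
import numpy as np, cv2
from workcell import manip, eyes, spotter
def snap(cam,name,scale=1.0):
    im=eyes.capture(cam); cv2.imwrite(f'pics/{name}.png',im); return im
def ray(cal,rc):
    T=np.array(cal['world_to_cam']); R=T[:3,:3]; t=T[:3,3]
    d=R.T@np.array([(rc[1]-cal['cx'])/cal['fx'],(rc[0]-cal['cy'])/cal['fy'],1.]); return -R.T@t,d
def at_z(cal,rc,z):
    o,d=ray(cal,rc); return o+d*(z-o[2])/d[2]
def px(cal,p):
    T=np.array(cal['world_to_cam']); c=T[:3,:3]@np.asarray(p,float)+T[:3,3]
    return np.array([cal['cy']+cal['fy']*c[1]/c[2],cal['cx']+cal['fx']*c[0]/c[2]])
E
python3 - <<'E'
from h import *
np.set_printoptions(precision=3,suppress=True)
s=manip.read_state(); print(s['t'],s['position'],s['tcp_rot'],s['contact_force'],s['width'],manip.tcp_to_tips)
for c in ['top','scene']:
    snap(c,c+'0'); k=eyes.calibration(c); o,_=ray(k,(0,0)); print(c,o,k['fx'])
    for q,z in [('riser',0),('reacher_grip',.03),('reacher_jaws',.03),('mat',.002),('mat_grip',.002),('mat_jaws',.002),('tray',0),('place_1',.016),('jar_1_mid',.035),('tin_a',0)]:
        for r in spotter.landmark_of(c,q)[:6]:
            print(c,q,round(r['confidence'],2),np.round(r['location'],1),at_z(k,r['location'],z)[:2])
E
```

```text
pics
0.0 [0.233 0.606 0.255] [[-0.001  0.359  0.933]
 [-0.002  0.933 -0.359]
 [-1.    -0.002 -0.   ]] [-0.163  0.823  0.255] 1.001923717461997 0.025
top [0.008 0.253 1.812] 515.1310224558639
top riser 0.57 [227.3 280.1] [0.547 0.23 ]
top reacher_grip 0.7 [206.  386.7] [ 0.48  -0.159]
top reacher_jaws 0.75 [155.7 359.6] [ 0.7  -0.14]
top mat 0.73 [188.6 383.3] [ 0.555 -0.18 ]
top mat_grip 0.53 [156.7 361.5] [ 0.704 -0.152]
top mat_jaws 0.92 [155.3 364.6] [ 0.705 -0.165]
top tray 0.59 [180.7 448.4] [ 0.5   -0.422]
top place_1 0.74 [181.1 440.6] [ 0.504 -0.388]
top place_1 0.69 [158.5 430.1] [ 0.602 -0.389]
top place_1 0.59 [201.1 448.4] [ 0.423 -0.382]
top place_1 0.31 [188.9 383.2] [ 0.55  -0.176]
top jar_1_mid 0.28 [180.9 449.1] [ 0.489 -0.411]
top jar_1_mid 0.18 [213.4 386.8] [ 0.452 -0.148]
top tin_a 0.96 [164.3 286.8] [0.774 0.127]
top tin_a 0.76 [151.8 315.1] [0.786 0.008]
scene [ 0.137 -0.913  0.833] 411.160358954506
scene riser 0.39 [171.6 285.3] [0.58  0.341]
scene reacher_grip 0.63 [258.1 307.1] [ 0.463 -0.15 ]
scene reacher_jaws 0.95 [237.2 381. ] [ 0.7   -0.153]
scene mat 0.72 [263.  338.5] [ 0.549 -0.176]
scene mat 0.37 [267.5 312.6] [ 0.474 -0.164]
scene mat_grip 0.8 [270.2 314. ] [ 0.474 -0.175]
scene mat_grip 0.45 [266.9 308.8] [ 0.465 -0.158]
scene mat_jaws 0.66 [248.1 384.7] [ 0.704 -0.173]
scene tray 0.56 [337.3 369. ] [ 0.508 -0.423]
scene place_1 0.97 [312. 391.] [ 0.587 -0.39 ]
scene place_1 0.93 [321.2 361.2] [ 0.506 -0.386]
scene place_1 0.77 [328.6 329.5] [ 0.426 -0.376]
scene jar_1_mid 0.65 [167.8 280.7] [0.554 0.32 ]
scene tin_a 0.8 [193.5 359.9] [0.773 0.106]
scene tin_a 0.75 [210.2 374. ] [0.77  0.003]
```

```bash
python3 - <<'E'
import cv2
a=cv2.imread('pics/top0.png');b=cv2.imread('pics/scene0.png')
cv2.imwrite('pics/top0c.png',cv2.resize(a[110:280,190:490],(800,453),interpolation=cv2.INTER_CUBIC))
cv2.imwrite('pics/scene0c.png',cv2.resize(b[120:370,180:450],(648,600),interpolation=cv2.INTER_CUBIC))
E
```

```text
(no output)
```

View pics/top0c.png

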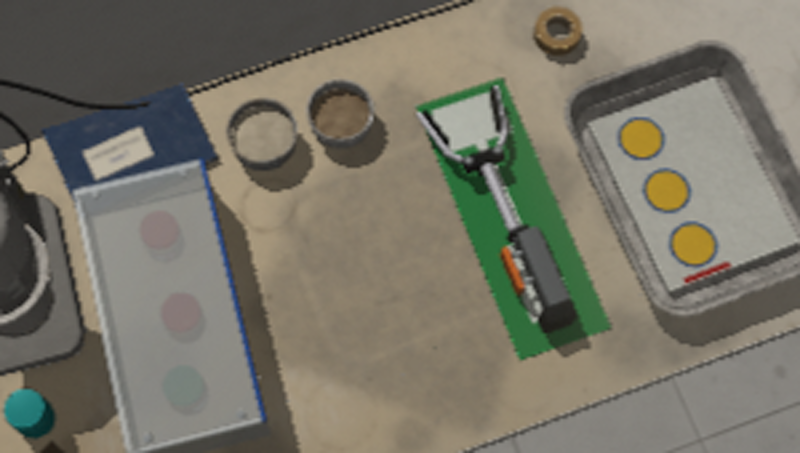

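View pics/scene0c.png

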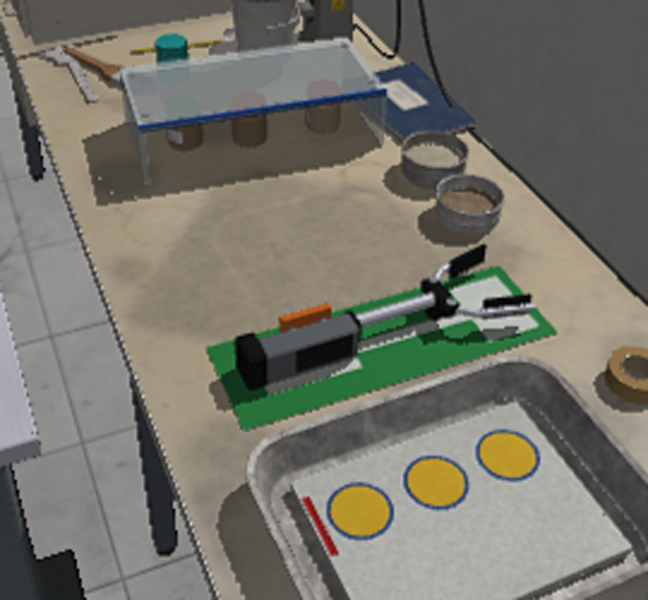

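```bash
cat > m.py <<'E'
from h import *
def blobs(im,lo,hi,amin=8):
    m=cv2.inRange(cv2.cvtColor(im,cv2.COLOR_BGR2HSV),lo,hi)
    n,l,st,ce=cv2.connectedComponentsWithStats(m)
    return [(ce[i][::-1],st[i]) for i in range(1,n) if st[i][4]>=amin]
E
python3 - <<'E'
from m import *
np.set_printoptions(precision=4,suppress=True)
snap('wrist','w0'); k=eyes.calibration('wrist'); o,d=ray(k,(200,320)); print(o,d,k['fx'])
for c in ['top','scene']:
    im=cv2.imread(f'pics/{c}0.png');k=eyes.calibration(c)
    for n,lo,hi,z in [('yellow',(15,140,120),(30,255,255),.016),('orange',(5,170,120),(14,255,255),.028),('redbar',(172,140,80),(180,255,255),.016),('redbar2',(0,170,80),(4,255,255),.016),('blue',(105,130,70),(125,255,255),.098)]:
        for ce,st in blobs(im,lo,hi): print(c,n,ce,st,at_z(k,ce,z)[:2])
    # blue edge ends
    m=cv2.inRange(cv2.cvtColor(im,cv2.COLOR_BGR2HSV),(105,130,70),(125,255,255)); n,l,st,ce=cv2.connectedComponentsWithStats(m); 
E
```

```text
[0.1685 0.6325 0.3729] [ 0.255  -0.0945 -0.9623] 299.69708767871913
top yellow [161.6218 429.8077] [423 155  15  14 156] [ 0.5903 -0.3829]
top yellow [181.2577 439.589 ] [433 175  14  14 163] [ 0.505  -0.3845]
top yellow [201.426 449.503] [442 195  16  14 169] [ 0.42   -0.3857]
top yellow [267.6727 173.0364] [171 248   5  41  55] [0.5328 0.6319]
top orange [210.1351 381.6486] [378 203   8  15  37] [ 0.4721 -0.1365]
top redbar2 [315.1176 132.7059] [131 313   4   6  17] [0.4212 0.8033]
top blue [161.  581.5] [576 161  12   1  12] [ 0.3767 -0.8666]
top blue [171.625 265.875] [265 169   2   7   8] [0.7319 0.2131]
top blue [222.5   277.951] [267 177  23  91 102] [0.5367 0.2328]
scene yellow [309.2727 391.0939] [380 301  23  18 330] [ 0.5915 -0.3832]
scene yellow [320.4806 361.2222] [350 311  24  20 360] [ 0.5067 -0.3841]
scene yellow [332.4784 329.5165] [318 323  24  20 393] [ 0.4217 -0.3853]
scene orange [249.9574 306.8936] [297 247  21   7  47] [ 0.4762 -0.1177]
scene redbar2 [338.9259 313.2407] [307 327  14  24  54] [ 0.3796 -0.3865]
scene blue [164.6683 292.7136] [238 157 103  17 199] [0.5668 0.2262]
scene blue [324.5   350.375] [349 321   5   8   8] [ 0.443  -0.4374]
scene blue [335.8667 341.2667] [337 329   7  14  15] [ 0.4122 -0.4553]
scene blue [341.5556 323.    ] [319 339   9   5   9] [ 0.3713 -0.453 ]
```

View pics/w0.png

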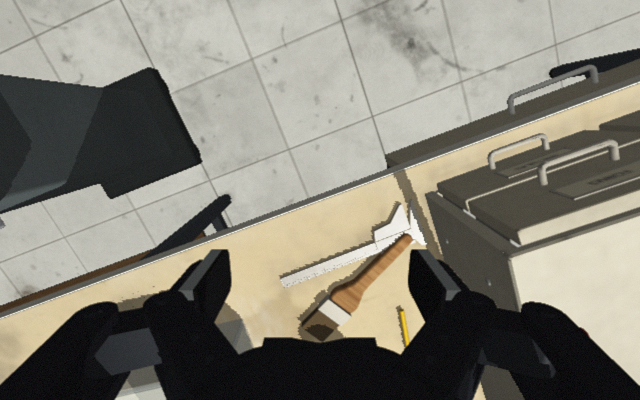

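```bash
cat >> h.py <<'E'
def goto(x,y,z,yaw):
    "slide (mm) and turn (deg) to world target, yaw = angle of tool y seen from above"
    s=manip.read_state(); R=np.array(s['tcp_rot']); p=np.array(s['position'])
    y0=np.degrees(np.arctan2(R[1,1],R[0,1])); t=-(yaw-y0); t=(t+180)%360-180
    d=1000*R.T@(np.array([x,y,z])-p)
    print('t',round(s['t'],2),'pos',np.round(p,4),'yaw',round(y0,2),'w',round(s['width']*85,1),'F',np.round(s['contact_force'],1),'j6',np.round(s['qpos'][5],1),'tilt',np.round(np.degrees(R[:2,0]),1),'-> slide',np.round(d,1),'turn',round(t,1),'rows',int(np.ceil(max(np.linalg.norm(d)/41.7,abs(t)/7.16))))
E
```

Call:
{"api": "carry_out", "payload": {"motion": [{"slide": [0,-311,252],"turn": 70},{"slide": [0,-311,252],"turn": 70},{"slide": [0,-311,252],"turn": 70},{"slide": [0,-311,252],"turn": 70},{"slide": [0,-311,252],"turn": 70},{"slide": [0,-311,252],"turn": 70},{"slide": [0,-311,252],"turn": 70},{"slide": [0,-311,252],"turn": 70},{"slide": [0,-311,252],"turn": 70},{"slide": [0,-311,252],"turn": 70}]}}

```text
invalid input at $.motion[0]: expected keys fingers, slide, turn
```

```bash
python3 -c "
from h import *
goto(.48,-.155,.256,-85)"
```

```text
t 1.15 pos [0.2331 0.6068 0.2563] yaw 68.98 w 85.1 F [-0.5 -0.6  0.5] j6 -10.0 tilt [-0.  0.] -> slide [ 3.000e-01 -6.225e+02  5.037e+02] turn 154.0 rows 22
```

Call:
{"api": "carry_out", "payload": {"motion": [{"fingers": 1,"slide": [0,-311,252],"turn": 70},{"fingers": 1,"slide": [0,-311,252],"turn": 70},{"fingers": 1,"slide": [0,-311,252],"turn": 70},{"fingers": 1,"slide": [0,-311,252],"turn": 70},{"fingers": 1,"slide": [0,-311,252],"turn": 70},{"fingers": 1,"slide": [0,-311,252],"turn": 70},{"fingers": 1,"slide": [0,-311,252],"turn": 70},{"fingers": 1,"slide": [0,-311,252],"turn": 70},{"fingers": 1,"slide": [0,-311,252],"turn": 70},{"fingers": 1,"slide": [0,-311,252],"turn": 70}]}}

```text
t: 1.98
position: [0.3573, 0.2233, 0.2565]
tcp_rot: [[0.001, 1.0, -0.025], [-0.001, -0.025, -1.0], [-1.0, 0.001, 0.0]]
contact_force: [-0.9, -0.3, 1.1]
width: 0.996
```

```bash
python3 -c "
from h import *
goto(.48,-.155,.256,-85)"
```

```text
t 1.98 pos [0.3573 0.2233 0.2565] yaw -1.46 w 84.7 F [-0.9 -0.3  1.1] j6 18.0 tilt [ 0.1 -0. ] -> slide [  0.9 132.3 375.1] turn 83.5 rows 12
```

```bash
python3 - <<'E'
from m import *
np.set_printoptions(precision=4,suppress=True)
im=snap('wrist','w1'); k=eyes.calibration('wrist')
for q in ['jar_1_mid','riser']:
    for r in spotter.landmark_of('wrist',q): print(q,round(r['confidence'],2),r['location'],at_z(k,r['location'],.035 if 'jar' in q else 0))
E
```

```text
riser 0.98 [162.6, 478.9] [0.5593 0.2281 0.    ]
```

View pics/w1.png

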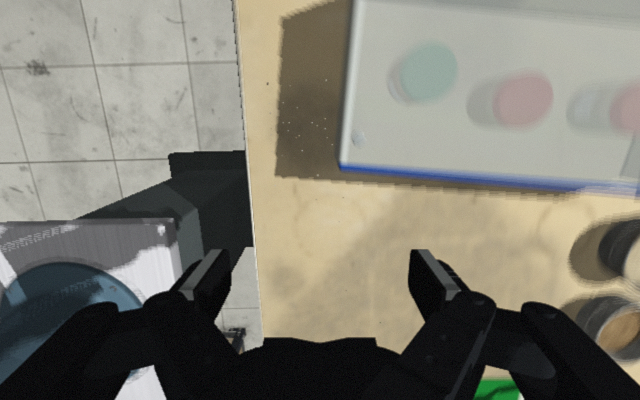

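Call:
{"api": "carry_out", "payload": {"motion": [{"fingers": 1,"slide": [-40,180,40],"turn": 0},{"fingers": 1,"slide": [-40,180,40],"turn": 0},{"fingers": 1,"slide": [-40,180,40],"turn": 0},{"fingers": 1,"slide": [-40,180,40],"turn": 0},{"fingers": 1,"slide": [-40,180,40],"turn": 0},{"fingers": 1,"slide": [-40,180,40],"turn": 0},{"fingers": 1,"slide": [-40,180,40],"turn": 0}]}}

```text
t: 2.72
position: [0.5366, 0.1838, 0.2959]
tcp_rot: [[-0.001, 1.0, -0.016], [0.0, -0.016, -1.0], [-1.0, -0.001, -0.0]]
contact_force: [-0.2, 1.0, -0.7]
width: 1.002
```

```bash
python3 - <<'E'
from m import *
np.set_printoptions(precision=4,suppress=True)
im=snap('wrist','w2'); k=eyes.calibration('wrist')
for q in ['jar_1_mid','riser','jar_1']:
    for r in spotter.landmark_of('wrist',q): print(q,round(r['confidence'],2),r['location'],at_z(k,r['location'],.035 if 'mid' in q else 0))
for n,lo,hi,z in [('red',(165,20,60),(180,255,255),.07),('green',(70,20,60),(95,255,255),.07),('blue',(105,130,50),(125,255,255),.098)]:
    for ce,st in blobs(im,lo,hi,100): print(n,ce,st,at_z(k,ce,z))
goto(.48,-.155,.256,-85)
E
```

```text
riser 0.8 [134.3, 334.1] [0.5563 0.2296 0.    ]
green [ 36.7739 246.7422] [ 221    9   51   57 2017] [0.4636 0.3333 0.07  ]
green [201.6253  96.907 ] [ 71 185  51  34 742] [0.2708 0.1601 0.07  ]
green [271.5224 114.1128] [  91  231   47   72 1587] [0.2724 0.0675 0.07  ]
blue [  6.3935 563.1419] [553   0  22  14 155] [0.7627 0.3471 0.098 ]
blue [137.2194 339.3472] [ 160  120  358   36 1869] [0.5571 0.2324 0.098 ]
t 2.92 pos [0.5348 0.1839 0.2959] yaw -0.91 w 84.9 F [0.2 0.2 0.2] j6 8.4 tilt [-0.1  0. ] -> slide [ 39.9 -49.4 339.7] turn 84.1 rows 12
```

View pics/w2.png

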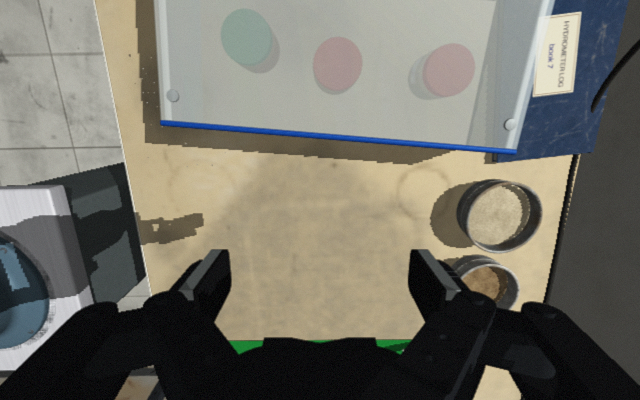

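```bash
python3 - <<'E'
from m import *
np.set_printoptions(precision=4,suppress=True)
im=cv2.imread('pics/w2.png'); k=eyes.calibration('wrist')
h=cv2.cvtColor(im,cv2.COLOR_BGR2HSV); print(h[63,338],h[69,448],h[37,247],h[100,390])
m=cv2.inRange(h,(105,130,50),(125,255,255)); n,l,st,ce=cv2.connectedComponentsWithStats(m)
i=[j for j in range(1,n) if st[j][4]>1000][0]; ys,xs=np.where(l==i)
cols=np.arange(165,512,10); top=[[ys[xs==c].min(),c] for c in cols]; bot=[[ys[xs==c].max(),c] for c in cols]
for nm,pts,z in [('top',top,.098),('bot',bot,.09)]:
    P=np.array([at_z(k,p,z)[:2] for p in pts]); f=np.polyfit(P[:,0],P[:,1],1); print(nm,f,np.degrees(np.arctan(f[0])),P[0],P[-1])
for e in [(ys[xs<163].mean(),xs.min()),(ys[xs>514].mean(),xs.max())]: print('end',e,at_z(k,e,.098))
m=cv2.inRange(h,(165,15,60),(180,255,255))|cv2.inRange(h,(0,15,60),(8,255,255)); m[110:]=0
m2=cv2.inRange(h,(70,15,60),(95,255,255)); m2[110:]=0; 
for mm in (m,m2):
  n,l,st,ce=cv2.connectedComponentsWithStats(mm)
  for j in range(1,n):
    if st[j][4]>500: print(ce[j][::-1],st[j],at_z(k,ce[j][::-1],.068))
cal2=eyes.calibration('top'); t=cv2.imread('pics/top0.png')
for e in [(150+0,0)]: pass
ht=cv2.cvtColor(t,cv2.COLOR_BGR2HSV)
# jars in top: from crop coords (800/300 scale)
for c in [(231,160),(313,182),(386,184)]: 
    rc=(110+c[0]/2.667,190+c[1]/2.667); print('top jar',at_z(cal2,rc,.07))
E
```

```text
[  5  36 168] [  8  33 170] [ 69  30 160] [ 38  18 174]
top [-0.0979  0.2889] -5.5934758581977615 [0.3797 0.2513] [0.7287 0.2175]
bot [-0.0974  0.2839] -5.562356241827713 [0.375  0.2472] [0.7344 0.2112]
end (np.float64(122.21428571428571), np.int64(160)) [0.3744 0.2502 0.098 ]
end (np.float64(152.0), np.int64(517)) [0.7417 0.2142 0.098 ]
[ 63.1307 337.3454] [ 313   37   49   54 1882] [0.5562 0.3071 0.068 ]
[ 69.7517 448.1289] [ 423   44   52   53 1909] [0.6739 0.2986 0.068 ]
[ 36.8256 246.8748] [ 221    9   51   57 2036] [0.4626 0.3336 0.068 ]
top jar [0.6716 0.2958 0.07  ]
top jar [0.5524 0.303  0.07  ]
top jar [0.4583 0.3305 0.07  ]
```

Call:
{"api": "carry_out", "payload": {"motion": [{"fingers": 1,"slide": [20,-50,330],"turn": 70},{"fingers": 1,"slide": [20,-50,330],"turn": 70},{"fingers": 1,"slide": [20,-50,330],"turn": 70},{"fingers": 1,"slide": [20,-50,330],"turn": 70},{"fingers": 1,"slide": [20,-50,330],"turn": 70},{"fingers": 1,"slide": [20,-50,330],"turn": 70},{"fingers": 1,"slide": [20,-50,330],"turn": 70},{"fingers": 1,"slide": [20,-50,330],"turn": 70},{"fingers": 1,"slide": [20,-50,330],"turn": 70},{"fingers": 1,"slide": [20,-50,330],"turn": 70}]}}

```text
t: 3.75
position: [0.4791, -0.1476, 0.276]
tcp_rot: [[-0.0, 0.317, -0.949], [0.0, -0.949, -0.317], [-1.0, -0.0, 0.0]]
contact_force: [0.1, 0.6, 0.3]
width: 1.0
```

Call:
{"api": "carry_out", "payload": {"motion": [{"fingers": 1,"slide": [0,0,0],"turn": 17},{"fingers": 1,"slide": [0,0,0],"turn": 17},{"fingers": 1,"slide": [0,0,0],"turn": 17},{"fingers": 1,"slide": [0,0,0],"turn": 17}]}}

```text
t: 4.08
position: [0.4797, -0.1453, 0.2762]
tcp_rot: [[-0.0, 0.035, -0.999], [0.0, -0.999, -0.035], [-1.0, -0.0, 0.0]]
contact_force: [0.7, 1.1, -0.3]
width: 0.999
```

```bash
python3 - <<'E'
from m import *
np.set_printoptions(precision=4,suppress=True)
goto(.47,-.15,.2,-88)
im=snap('wrist','w3'); k=eyes.calibration('wrist')
for q,z in [('reacher_grip',.032),('reacher_jaws',.032),('mat_grip',.002),('mat_jaws',.002),('mat',.002),('reacher',.002)]:
    for r in spotter.landmark_of('wrist',q)[:3]: print(q,round(r['confidence'],2),r['location'],at_z(k,r['location'],z))
for n,lo,hi,z in [('orange',(5,170,120),(14,255,255),.030)]:
    for ce,st in blobs(im,lo,hi,50): print(n,ce,st,at_z(k,ce,z))
E
```

```text
t 4.08 pos [ 0.4797 -0.1453  0.2762] yaw -88.0 w 85.0 F [ 0.7  1.1 -0.3] j6 58.2 tilt [-0.  0.] -> slide [76.2  4.4  9.9] turn 0.0 rows 2
reacher_grip 0.98 [182.0, 329.9] [ 0.4714 -0.1578  0.032 ]
reacher_jaws 0.31 [183.4, 328.2] [ 0.4695 -0.1558  0.032 ]
mat_grip 0.84 [180.3, 338.2] [ 0.4676 -0.17    0.002 ]
mat 0.91 [112.3, 340.3] [ 0.5543 -0.168   0.002 ]
reacher 0.95 [182.0, 329.1] [ 0.4648 -0.158   0.002 ]
orange [183.9975 309.6312] [306 157   8  54 404] [ 0.4675 -0.1329  0.03  ]
```

View pics/w3.png

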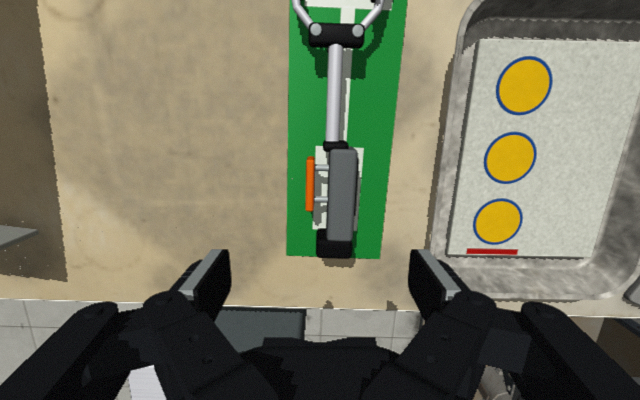

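```bash
python3 - <<'E'
from m import *
np.set_printoptions(precision=4,suppress=True)
k=eyes.calibration('wrist'); im=cv2.imread('pics/w3.png')
g=im.astype(int)
def edges(row,a,b):
    r=im[row,a:b].astype(int); return ' '.join('%d:%s'%(a+i,','.join(map(str,v))) for i,v in enumerate(r))
h=cv2.cvtColor(im,cv2.COLOR_BGR2HSV)
for row in (55,70,90,110,130): 
    c=[x for x in range(315,349) if h[row,x,1]<60 and h[row,x,2]>60]; print(row,c[0],c[-1],end=' | ')
m=cv2.inRange(h,(5,170,120),(14,255,255)); ys,xs=np.where(m>0)
L=[(y,xs[ys==y].min()) for y in range(162,207,4)]; P=np.array([at_z(k,p,.045)[:2] for p in L]); f=np.polyfit(P[:,0],P[:,1],1); print('\ntrigger left',P.mean(0),np.degrees(np.arctan(f[0])))
# handle box: grey left/right edges
for row in (160,180,200,220):
    r=h[row]; c=[x for x in range(318,370) if not(50<r[x,0]<75 and r[x,1]>120)]; print(row,[tuple(int(v) for v in im[row,x]) for x in range(348,366,2)])
for p in [(45,336),(140,334.5)]: print(at_z(k,p,.03))
t=cv2.imread('pics/top0.png');kt=eyes.calibration('top')
E
```

```text
55 328 348 | 70 327 348 | 90 327 348 | 110 327 348 | 130 326 346 | 
trigger left [ 0.4709 -0.1298] 0.3497438323787394
160 [(102, 103, 95), (97, 100, 95), (97, 97, 93), (94, 95, 91), (65, 66, 61), (91, 98, 94), (206, 220, 212), (174, 193, 180), (50, 127, 23)]
180 [(96, 96, 94), (98, 95, 93), (97, 97, 93), (77, 78, 74), (29, 27, 29), (94, 99, 97), (96, 121, 92), (55, 130, 34), (52, 129, 30)]
200 [(98, 98, 94), (95, 96, 91), (87, 88, 84), (53, 55, 52), (61, 65, 62), (89, 100, 91), (52, 128, 33), (52, 128, 28), (52, 127, 29)]
220 [(96, 98, 93), (90, 90, 85), (70, 67, 67), (84, 91, 85), (97, 105, 102), (53, 118, 37), (52, 131, 30), (51, 125, 28), (52, 130, 28)]
[ 0.6248 -0.1584  0.03  ]
[ 0.5225 -0.1617  0.03  ]
```

```bash
python3 -c "
from h import *
goto(.471,-.159,.038,-89)"
```

```text
t 4.43 pos [ 0.4802 -0.146   0.2763] yaw -87.98 w 85.4 F [-0.2  0.5 -0.7] j6 58.1 tilt [-0. -0.] -> slide [238.3  12.7   9.6] turn 1.0 rows 6
```

Call:
{"api": "carry_out", "payload": {"motion": [{"fingers": 1,"slide": [60,13,9.5],"turn": 1},{"fingers": 1,"slide": [120,13,9.5],"turn": 1},{"fingers": 1,"slide": [160,13,9.5],"turn": 1},{"fingers": 1,"slide": [190,13,9.5],"turn": 1},{"fingers": 1,"slide": [215,13,9.5],"turn": 1},{"fingers": 1,"slide": [232,13,9.5],"turn": 1},{"fingers": 1,"slide": [238,13,9.5],"turn": 1},{"fingers": 1,"slide": [238,13,9.5],"turn": 1},{"fingers": 1,"slide": [238,13,9.5],"turn": 1}]}}

```text
t: 5.18
position: [0.4722, -0.1601, 0.0396]
tcp_rot: [[0.002, 0.017, -1.0], [-0.001, -1.0, -0.017], [-1.0, 0.001, -0.002]]
contact_force: [-0.2, 0.1, 0.5]
width: 0.998
```

Call:
{"api": "carry_out", "payload": {"motion": [{"fingers": 0.5,"slide": [0,0,0],"turn": 0},{"fingers": 0.5,"slide": [0,0,0],"turn": 0},{"fingers": 0.35,"slide": [0,0,0],"turn": 0},{"fingers": 0.35,"slide": [0,0,0],"turn": 0},{"fingers": 0.35,"slide": [0,0,0],"turn": 0},{"fingers": 0.35,"slide": [0,0,0],"turn": 0},{"fingers": 0.35,"slide": [0,0,0],"turn": 0},{"fingers": 0.35,"slide": [0,0,0],"turn": 0}], "newtons": 50}}

```text
t: 5.85
position: [0.4728, -0.1609, 0.0409]
tcp_rot: [[0.004, 0.017, -1.0], [-0.003, -1.0, -0.017], [-1.0, 0.003, -0.004]]
contact_force: [-1.8, -2.1, 6.3]
width: 0.678
```

```bash
python3 - <<'E'
from h import *
goto(.471,-.159,.058,-89)
im=snap('wrist','w4')
E
```

```text
t 5.85 pos [ 0.4728 -0.1609  0.0409] yaw -89.03 w 57.6 F [-1.8 -2.1  6.3] j6 57.3 tilt [ 0.2 -0.2] -> slide [-17.1  -1.9   1.7] turn -0.0 rows 1
```

View pics/w4.png

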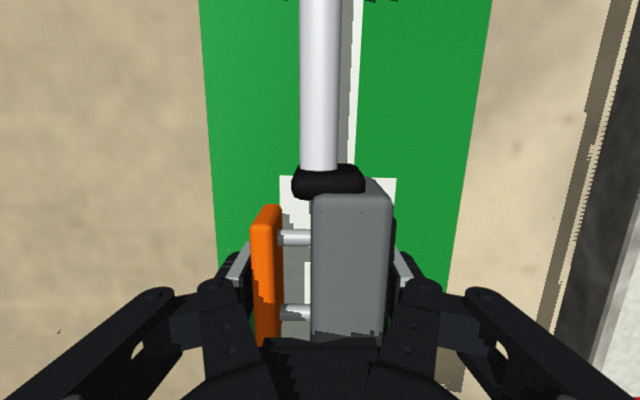

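Call:
{"api": "carry_out", "payload": {"motion": [{"fingers": 0.35,"slide": [-10,0,0],"turn": 0},{"fingers": 0.35,"slide": [-20,0,0],"turn": 0},{"fingers": 0.35,"slide": [-22,0,20],"turn": 0},{"fingers": 0.35,"slide": [-22,0,45],"turn": 0},{"fingers": 0.35,"slide": [-22,0,60],"turn": -4},{"fingers": 0.35,"slide": [-22,0,60],"turn": -9},{"fingers": 0.35,"slide": [-22,0,60],"turn": -14},{"fingers": 0.35,"slide": [-22,0,60],"turn": -19},{"fingers": 0.35,"slide": [-22,0,60],"turn": -24},{"fingers": 0.35,"slide": [-22,0,60],"turn": -29}]}}

```text
t: 6.73
position: [0.4113, -0.1605, 0.0613]
tcp_rot: [[0.001, 0.504, -0.864], [-0.001, -0.864, -0.504], [-1.0, 0.001, -0.001]]
contact_force: [-0.2, -0.7, -3.0]
width: 0.676
```

```bash
python3 - <<'E'
from h import *
# grip pose for jar axis: riser-frame
O=np.array([.557,.231]);X=np.array([.9952,-.0974]);Y=np.array([.0974,.9952])
for n,ax,jy in [('red1',-.003,.0755),('green',-.100,.093),('red2',.103,.078)]:
    for yy in (jy-.235,-.31): print(n,yy,O+X*ax+Y*yy)
goto(.5245,-.0773,.058,-5.6)
im=snap('scene','s1');cv2.imwrite('pics/s1.png',cv2.resize(im[120:370,180:450],(648,600)))
E
```

```text
red1 -0.15949999999999998 [0.5384791 0.0725578]
red1 -0.31 [ 0.5238204 -0.0772198]
green -0.142 [0.4436492 0.0994216]
green -0.31 [ 0.427286 -0.067772]
red2 -0.15699999999999997 [0.6442138 0.0647214]
red2 -0.31 [ 0.6293116 -0.0875442]
t 6.73 pos [ 0.4113 -0.1605  0.0613] yaw -59.76 w 57.5 F [-0.2 -0.7 -3. ] j6 23.7 tilt [ 0.1 -0. ] -> slide [   3.3  -14.9 -139.7] turn -54.2 rows 8
```

View pics/s1.png

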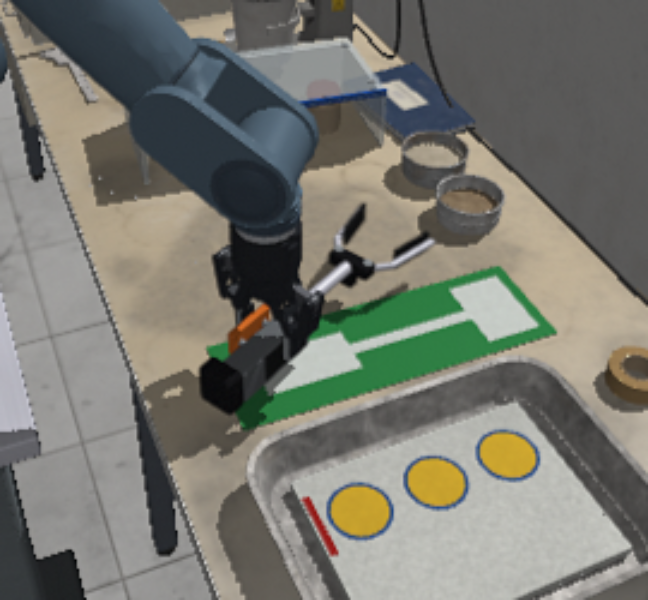

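Call:
{"api": "carry_out", "payload": {"motion": [{"fingers": 0.35,"slide": [0,0,-5],"turn": -6},{"fingers": 0.35,"slide": [0,-2,-15],"turn": -12},{"fingers": 0.35,"slide": [0,-4,-30],"turn": -18},{"fingers": 0.35,"slide": [0,-6,-50],"turn": -24},{"fingers": 0.35,"slide": [0,-8,-70],"turn": -30},{"fingers": 0.35,"slide": [0,-10,-90],"turn": -36},{"fingers": 0.35,"slide": [0,-12,-110],"turn": -42},{"fingers": 0.35,"slide": [0,-14,-125],"turn": -48},{"fingers": 0.35,"slide": [0,-15,-135],"turn": -53},{"fingers": 0.35,"slide": [0,-15,-140],"turn": -54.2}]}}

```text
t: 7.62
position: [0.526, -0.0767, 0.0611]
tcp_rot: [[0.001, 0.995, -0.099], [-0.0, -0.099, -0.995], [-1.0, 0.001, 0.0]]
contact_force: [0.5, -0.8, -2.4]
width: 0.682
```

Call:
{"api": "carry_out", "payload": {"motion": [{"fingers": 0.35,"slide": [8,0,0],"turn": 0},{"fingers": 0.35,"slide": [12,0,0],"turn": 0},{"fingers": 0.35,"slide": [12,0,0],"turn": 0}]}}

```text
t: 7.87
position: [0.5233, -0.0774, 0.0468]
tcp_rot: [[-0.003, 0.995, -0.104], [0.001, -0.104, -0.995], [-1.0, -0.003, -0.001]]
contact_force: [-0.4, -0.2, -2.4]
width: 0.676
```

```bash
python3 - <<'E'
from h import *
np.set_printoptions(precision=4,suppress=True)
goto(.5385,.0726,.046,-5.6)
im=snap('wrist','w5'); k=eyes.calibration('wrist')
for q in ['jar_1_mid','reacher_jaws','riser']:
    for r in spotter.landmark_of('wrist',q): print(q,round(r['confidence'],2),r['location'],at_z(k,r['location'],0 if q=='riser' else .035))
E
```

```text
t 7.87 pos [ 0.5233 -0.0774  0.0468] yaw -5.94 w 57.5 F [-0.4 -0.2 -2.4] j6 -14.8 tilt [-0.2  0.1] -> slide [   0.9   -0.4 -150.8] turn -0.3 rows 4
```

View pics/w5.png

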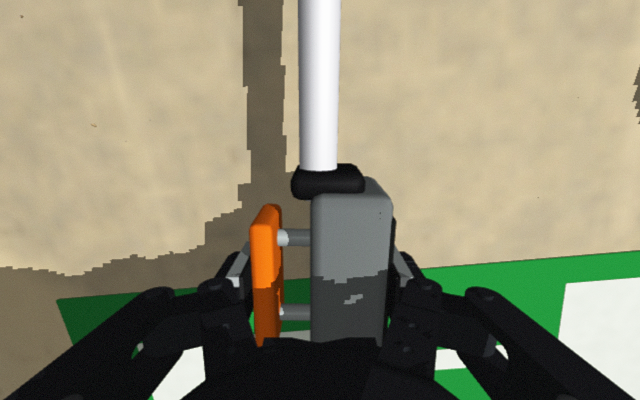

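```bash
python3 - <<'E'
from h import *
np.set_printoptions(precision=4,suppress=True)
R=[]
for c in ['top','scene']:
    im=snap(c,c+'2'); k=eyes.calibration(c)
    for q,z in [('reacher_jaws',.037),('reacher_grip',.037),('jaw_left',.025),('jaw_right',.025)]:
        for r in spotter.landmark_of(c,q)[:2]: print(c,q,round(r['confidence'],2),np.round(r['location'],1),at_z(k,r['location'],z))
a=cv2.imread('pics/top2.png')[110:280,190:490];b=cv2.imread('pics/scene2.png')[110:260,200:400]
cv2.imwrite('pics/c2.png',np.hstack([cv2.resize(a,(400,227))if 0 else cv2.copyMakeBorder(cv2.resize(a[:,:200],(400,340)),0,0,0,0,0),cv2.resize(b,(400,300))[:,:] if 0 else cv2.copyMakeBorder(cv2.resize(b,(400,300)),0,40,0,0,0)]))
E
```

```text
top reacher_jaws 0.95 [217.5 295.1] [0.5519 0.1681 0.037 ]
top reacher_jaws 0.48 [202.3 362.5] [ 0.5215 -0.0806  0.037 ]
top reacher_grip 0.7 [203.  362.1] [ 0.5195 -0.0783  0.037 ]
top reacher_grip 0.2 [228.2 279.6] [0.5333 0.2332 0.037 ]
top jaw_left 0.41 [217.1 318.8] [0.5272 0.0865 0.025 ]
top jaw_right 0.56 [209.1 315.8] [0.5596 0.0863 0.025 ]
scene reacher_jaws 0.8 [193.5 298.7] [0.5537 0.1389 0.037 ]
scene reacher_grip 0.97 [233.1 317.1] [ 0.5285 -0.071   0.037 ]
scene jaw_left 0.62 [202.8 295.9] [0.5316 0.1086 0.025 ]
```

View pics/c2.png

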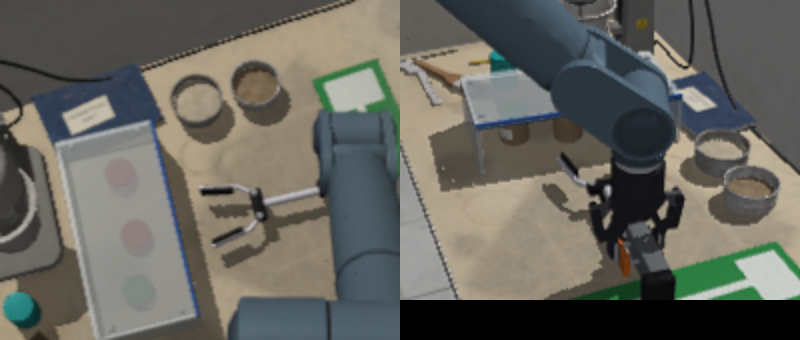

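```bash
python3 - <<'E'
from h import *
np.set_printoptions(precision=4,suppress=True)
k=eyes.calibration('top')
im=cv2.imread('pics/top2.png'); g=im.max(2)
m=(g<45).astype(np.uint8); n,l,st,ce=cv2.connectedComponentsWithStats(m)
s=manip.read_state(); R=np.array(s['tcp_rot']); p=np.array(s['position'])
for i in range(1,n):
    x,y,w,h,a=st[i]
    if 280<x+w/2<335 and 190<y+h/2<245 and a>6:
        ys,xs=np.where(l==i); P=np.array([at_z(k,(b,c),.037) for b,c in zip(ys,xs)])
        L=1000*(P-p)@R; print(st[i],'reacher x range',-L[:,2].max(),-L[:,2].min(),'y(=-tool y)',-L[:,1].max(),-L[:,1].min(), 'mean',-L[:,2].mean(),-L[:,1].mean())
for d in (.165,.235,.268): print(d,px(k,p-R[:,2]*d+np.array([0,0,-.01])))
E
```

```text
[291 204  15   4  33] reacher x range 200.48917589695117 252.36363892177096 y(=-tool y) -51.68553179928874 -35.286630074237735 mean 225.7697333208793 -43.487499043755165
[316 205   8  16  56] reacher x range 149.17738527584237 169.22673663126682 y(=-tool y) -26.313257353018592 30.477922166390425 mean 158.24323682178172 1.1907087525182578
[297 224  14   7  23] reacher x range 201.04126225971726 251.33017288098134 y(=-tool y) 35.12267054440404 46.94113213681126 mean 226.5208210494685 41.069017139600525
0.165 [212.434  317.3469]
0.235 [217.0683 298.483 ]
0.268 [219.2624 289.5517]
```

Call:
{"api": "carry_out", "payload": {"motion": [{"fingers": 0.35,"slide": [1,0,-20],"turn": -0.3},{"fingers": 0.35,"slide": [2,0,-40],"turn": -0.3},{"fingers": 0.35,"slide": [2,0,-60],"turn": -0.3},{"fingers": 0.35,"slide": [2,0,-80],"turn": -0.3},{"fingers": 0.35,"slide": [2,0,-100],"turn": -0.3},{"fingers": 0.35,"slide": [2,0,-118],"turn": -0.3},{"fingers": 0.35,"slide": [2,0,-135],"turn": -0.3},{"fingers": 0.35,"slide": [2,0,-147],"turn": -0.3},{"fingers": 0.35,"slide": [2,0,-155],"turn": -0.3},{"fingers": 0.35,"slide": [2,0,-155],"turn": -0.3}]}}

```text
t: 9.4
position: [0.5407, 0.0777, 0.0463]
tcp_rot: [[0.0, 0.996, -0.095], [0.0, -0.095, -0.996], [-1.0, 0.0, -0.0]]
contact_force: [0.2, -0.9, -4.2]
width: 0.678
```

```bash
python3 - <<'E'
from h import *
goto(.5385,.0726,.046,-5.6)
im=snap('top','t3')
cv2.imwrite('pics/t3c.png',cv2.resize(im[140:260,200:340],(700,600),interpolation=cv2.INTER_CUBIC))
E
```

```text
t 9.4 pos [0.5407 0.0777 0.0463] yaw -5.42 w 57.6 F [ 0.2 -0.9 -4.2] j6 1.7 tilt [0. 0.] -> slide [ 0.3 -1.7  5.3] turn 0.2 rows 1
```

View pics/t3c.png

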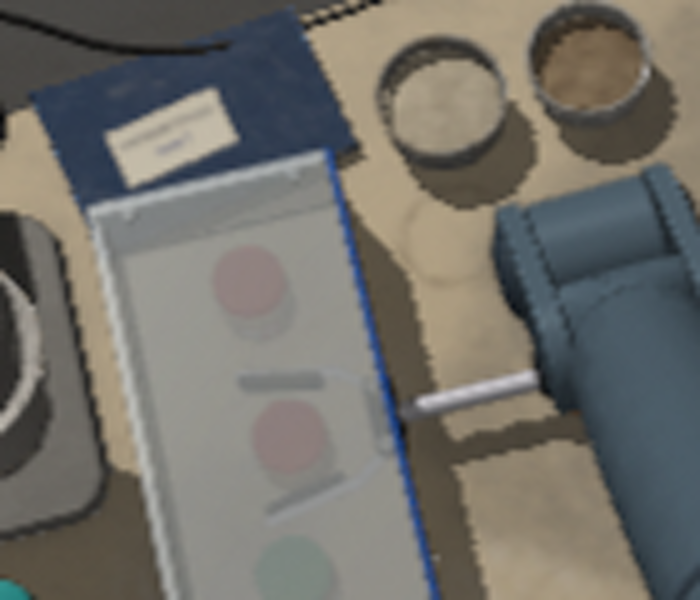

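Call:
{"api": "carry_out", "payload": {"motion": [{"fingers": 0.2,"slide": [0,0,0],"turn": 0},{"fingers": 0.1,"slide": [0,0,0],"turn": 0},{"fingers": -0.2,"slide": [0,0,0],"turn": 0},{"fingers": -0.2,"slide": [0,0,0],"turn": 0},{"fingers": -0.2,"slide": [0,0,0],"turn": 0},{"fingers": -0.2,"slide": [0,0,0],"turn": 0},{"fingers": -0.2,"slide": [0,0,0],"turn": 0}], "newtons": 50}}

```text
t: 10.03
position: [0.5409, 0.0764, 0.0465]
tcp_rot: [[0.0, 0.995, -0.097], [-0.0, -0.097, -0.995], [-1.0, 0.001, 0.0]]
contact_force: [0.8, -1.1, -2.1]
width: 0.512
```

Call:
{"api": "carry_out", "payload": {"motion": [{"fingers": -0.2,"slide": [0,0,10],"turn": 0},{"fingers": -0.2,"slide": [0,0,25],"turn": 0},{"fingers": -0.2,"slide": [0,0,45],"turn": 0},{"fingers": -0.2,"slide": [0,0,65],"turn": 0},{"fingers": -0.2,"slide": [0,0,85],"turn": 0},{"fingers": -0.2,"slide": [0,0,105],"turn": 0},{"fingers": -0.2,"slide": [0,0,125],"turn": 0},{"fingers": -0.2,"slide": [0,0,145],"turn": 0},{"fingers": -0.2,"slide": [0,0,165],"turn": 0},{"fingers": -0.2,"slide": [0,0,180],"turn": 0}]}}

```text
t: 10.87
position: [0.5228, -0.1041, 0.0462]
tcp_rot: [[-0.001, 0.995, -0.097], [0.0, -0.097, -0.995], [-1.0, -0.001, -0.0]]
contact_force: [0.8, 1.5, -1.8]
width: 0.516
```

```bash
cat > chk.py <<'E'
from m import *
np.set_printoptions(precision=4,suppress=True)
O=np.array([.557,.231]);X=np.array([.9952,-.0974]);Y=np.array([.0974,.9952])
def jars(cam='top',view=None):
    im=eyes.capture(cam)
    if view: cv2.imwrite(f'pics/{view}.png',im)
    k=eyes.calibration(cam)
    for n,lo,hi in [('red',(165,60,60),(180,255,255)),('red',(0,90,60),(5,255,255)),('green',(45,50,40),(85,255,255))]:
        for ce,st in blobs(im,lo,hi,25):
            p=at_z(k,ce,.068)[:2]
            if .3<p[0]<.8 and -.5<p[1]<.45: print(cam,n,st[2:],p,'riser',(p-O)@X,(p-O)@Y)
E
python3 - <<'E'
from chk import *
jars('top','t4'); goto(.5385,.0726,.046,-5.6)
for c in ['top']:
    for r in spotter.landmark_of(c,'jar_1_mid'): print(r['confidence'],at_z(eyes.calibration(c),r['location'],.035))
E
```

```text
top red [ 15  15 179] [0.5371 0.1272] riser -0.009710031759532 -0.10521104521539283
top red [17  8 38] [ 0.3667 -0.3685] riser -0.13101132976318938 -0.6151926784494077
top green [ 43  31 351] [ 0.6842 -0.1641] riser 0.16509293560109203 -0.3808409245169996
top green [ 24  59 570] [ 0.4186 -0.1976] riser -0.09602488781212153 -0.4399782437761875
t 10.92 pos [ 0.523  -0.1062  0.0465] yaw -5.63 w 43.7 F [-0.8 -3.4 -1.4] j6 -17.9 tilt [ 0.  -0.1] -> slide [   0.3   -2.1 -179.4] turn -0.0 rows 5
0.69 [ 0.5025 -0.3779  0.035 ]
0.67 [0.5286 0.1348 0.035 ]
0.59 [0.5494 0.2322 0.035 ]
```

Call:
{"api": "carry_out", "payload": {"motion": [{"fingers": -0.2,"slide": [0,4,4],"turn": 0},{"fingers": -0.2,"slide": [0,9,8],"turn": 0},{"fingers": -0.2,"slide": [0,12,8],"turn": 0},{"fingers": -0.2,"slide": [0,12,8],"turn": 0},{"fingers": 0.1,"slide": [0,12,8],"turn": 0},{"fingers": 0.25,"slide": [0,12,8],"turn": 0},{"fingers": 0.33,"slide": [0,12,8],"turn": 0},{"fingers": 0.33,"slide": [0,12,8],"turn": 0},{"fingers": 0.33,"slide": [0,12,8],"turn": 0}]}}

```text
t: 11.72
position: [0.5345, -0.1115, 0.0463]
tcp_rot: [[0.0, 0.995, -0.096], [0.0, -0.096, -0.995], [-1.0, 0.0, -0.0]]
contact_force: [0.4, -0.2, -3.3]
width: 0.667
```

```bash
python3 - <<'E'
from chk import *
jars('top','t5'); goto(.5385,.0726,.046,-5.6)
E
```

```text
top red [ 15  15 173] [0.55   0.1184] riser 0.004017091970526795 -0.1127068152266903
top red [17  8 38] [ 0.3667 -0.3685] riser -0.13101132976318938 -0.6151926784494077
top green [ 42  32 295] [ 0.6943 -0.1571] riser 0.17444974953782924 -0.37290227096198797
top green [ 24  56 533] [ 0.4174 -0.1987] riser -0.09702534215264165 -0.44126532946622604
t 11.77 pos [ 0.5345 -0.1115  0.0463] yaw -5.52 w 56.5 F [-0.1  0.9 -1.5] j6 -18.2 tilt [0. 0.] -> slide [   0.3  -13.7 -183.7] turn 0.1 rows 5
```

Call:
{"api": "carry_out", "payload": {"motion": [{"fingers": 0.33,"slide": [0,0,15],"turn": 0},{"fingers": 0.33,"slide": [0,0,30],"turn": 0},{"fingers": 0.33,"slide": [-25,0,40],"turn": 0},{"fingers": 0.33,"slide": [-52,0,40],"turn": 0},{"fingers": 0.33,"slide": [-78,0,40],"turn": 0},{"fingers": 0.33,"slide": [-80,-20,40],"turn": 0},{"fingers": 0.33,"slide": [-80,-45,30],"turn": 0},{"fingers": 0.33,"slide": [-80,-70,0],"turn": 0},{"fingers": 0.33,"slide": [-80,-95,-30],"turn": 0},{"fingers": 0.33,"slide": [-80,-104,-60],"turn": 0}]}}

```text
t: 12.6
position: [0.4336, -0.0405, 0.1253]
tcp_rot: [[-0.003, 0.995, -0.098], [0.001, -0.098, -0.995], [-1.0, -0.003, -0.001]]
contact_force: [0.4, -0.6, -3.0]
width: 0.664
```

```bash
python3 - <<'E'
from chk import *
p=O+X*(-.101)+Y*(-.278); goto(p[0],p[1],.046,-5.6)
E
```

```text
t 12.6 pos [ 0.4336 -0.0405  0.1253] yaw -5.63 w 56.4 F [ 0.4 -0.6 -3. ] j6 -14.7 tilt [-0.2  0.1] -> slide [79.3 -4.4 -4.2] turn -0.0 rows 2
```

Lower, then drive in (jar at riser y 93 → advance a further ~119+5).

Call:
{"api": "carry_out", "payload": {"motion": [{"fingers": 0.33,"slide": [20,-4,-2],"turn": 0},{"fingers": 0.33,"slide": [45,-4,-2],"turn": 0},{"fingers": 0.33,"slide": [65,-4,-2],"turn": 0},{"fingers": 0.33,"slide": [77,-4,-2],"turn": 0},{"fingers": 0.33,"slide": [80,-4,-2],"turn": 0},{"fingers": 0.33,"slide": [80,-4,-2],"turn": 0},{"fingers": 0.33,"slide": [80,-4,-2],"turn": 0}]}}

```text
t: 13.18
position: [0.4336, -0.0398, 0.047]
tcp_rot: [[0.001, 0.995, -0.096], [-0.0, -0.096, -0.995], [-1.0, 0.001, 0.0]]
contact_force: [-0.0, -0.4, -2.9]
width: 0.668
```

```bash
python3 - <<'E'
from chk import *
p=O+X*(-.101)+Y*(.093-.230); goto(p[0],p[1],.046,-5.6)
jars('top','t6')
k=eyes.calibration('top'); s=manip.read_state(); R=np.array(s['tcp_rot']); q=np.array(s['position'])
g=cv2.imread('pics/t6.png').max(2); n,l,st,ce=cv2.connectedComponentsWithStats((g<45).astype(np.uint8))
for i in range(1,n):
    P=at_z(k,ce[i][::-1],.037); L=1000*(P-q)@R
    if abs(L[1])<70 and 140<-L[2]<290: print(st[i],'x',-L[2],'y',-L[1],'riser lat',(P[:2]-O)@X)
E
```

```text
t 13.18 pos [ 0.4336 -0.0398  0.047 ] yaw -5.52 w 56.7 F [-0.  -0.4 -2.9] j6 -14.7 tilt [ 0.1 -0. ] -> slide [   0.9   -4.4 -144.5] turn 0.1 rows 4
top red [ 15  14 168] [0.5504 0.1185] riser 0.004367846544530306 -0.11259903636106366
top red [17  8 37] [ 0.3666 -0.3689] riser -0.1310731304351517 -0.6155538653634255
top green [  73  104 2028] [ 0.5327 -0.166 ] riser 0.014452650156143764 -0.3974770530904145
[314 231   9  17  62] x 159.09808574819797 y 2.687137422917882 riser lat -0.09898684713640417
[288 232  17   3  37] x 228.32934833792876 y -40.57943606252093 riser lat -0.05580117638689764
[295 252  15   7  23] x 227.6437679228512 y 42.63619393105431 riser lat -0.1390123802902717
```

Call:
{"api": "carry_out", "payload": {"motion": [{"fingers": 0.33,"slide": [1,-3,-18],"turn": 0},{"fingers": 0.33,"slide": [1,-5,-36],"turn": 0},{"fingers": 0.33,"slide": [1,-5,-54],"turn": 0},{"fingers": 0.33,"slide": [1,-5,-72],"turn": 0},{"fingers": 0.33,"slide": [1,-5,-90],"turn": 0},{"fingers": 0.33,"slide": [1,-5,-108],"turn": 0},{"fingers": 0.33,"slide": [1,-5,-124],"turn": 0},{"fingers": 0.33,"slide": [1,-5,-137],"turn": 0},{"fingers": 0.33,"slide": [1,-5,-144],"turn": 0},{"fingers": 0.33,"slide": [1,-5,-144],"turn": 0}]}}

```text
t: 14.07
position: [0.4427, 0.1051, 0.0463]
tcp_rot: [[0.002, 0.996, -0.094], [0.0, -0.094, -0.996], [-1.0, 0.002, -0.0]]
contact_force: [0.6, -0.7, -3.3]
width: 0.665
```

```bash
python3 - <<'E'
from chk import *
p=O+X*(-.101)+Y*(.093-.230); goto(p[0],p[1],.046,-5.6)
im=snap('top','t7')
cv2.imwrite('pics/t7c.png',cv2.resize(im[140:260,200:340],(700,600),interpolation=cv2.INTER_CUBIC))
E
```

```text
t 14.07 pos [0.4427 0.1051 0.0463] yaw -5.41 w 56.5 F [ 0.6 -0.7 -3.3] j6 4.4 tilt [0.1 0. ] -> slide [0.3 0.5 0.6] turn 0.2 rows 1
```

View pics/t7c.png

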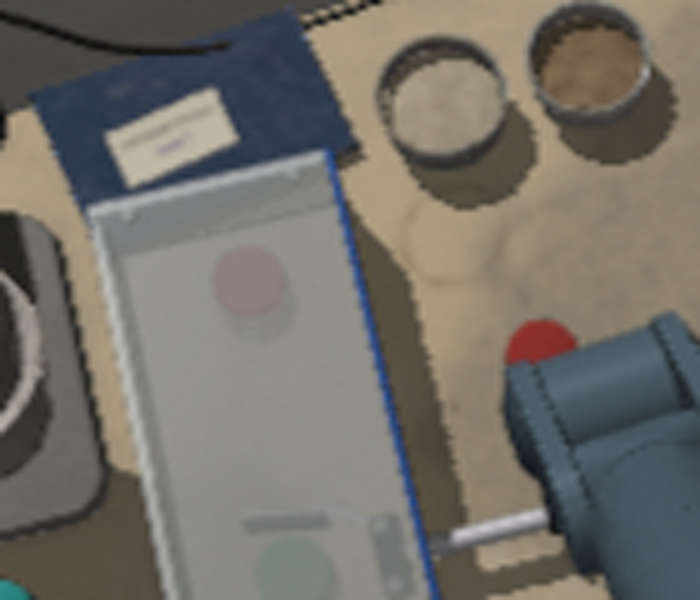

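Call:
{"api": "carry_out", "payload": {"motion": [{"fingers": 0.2,"slide": [0,0,0],"turn": 0},{"fingers": 0.1,"slide": [0,0,0],"turn": 0},{"fingers": -0.2,"slide": [0,0,0],"turn": 0},{"fingers": -0.2,"slide": [0,0,0],"turn": 0},{"fingers": -0.2,"slide": [0,0,0],"turn": 0},{"fingers": -0.2,"slide": [0,0,0],"turn": 0},{"fingers": -0.2,"slide": [0,0,0],"turn": 0}], "newtons": 50}}

```text
t: 14.7
position: [0.4423, 0.1041, 0.0456]
tcp_rot: [[0.001, 0.995, -0.097], [0.0, -0.097, -0.995], [-1.0, 0.001, -0.0]]
contact_force: [1.0, -1.2, -0.4]
width: 0.517
```

Call:
{"api": "carry_out", "payload": {"motion": [{"fingers": -0.2,"slide": [0,0,10],"turn": 0},{"fingers": -0.2,"slide": [0,0,25],"turn": 0},{"fingers": -0.2,"slide": [0,0,45],"turn": 0},{"fingers": -0.2,"slide": [0,0,65],"turn": 0},{"fingers": -0.2,"slide": [0,0,85],"turn": 0},{"fingers": -0.2,"slide": [0,0,105],"turn": 0},{"fingers": -0.2,"slide": [0,0,125],"turn": 0},{"fingers": -0.2,"slide": [0,0,145],"turn": 0},{"fingers": -0.2,"slide": [0,0,165],"turn": 0},{"fingers": -0.2,"slide": [0,0,180],"turn": 0}]}}

```text
t: 15.53
position: [0.4235, -0.076, 0.045]
tcp_rot: [[-0.002, 0.995, -0.097], [0.001, -0.097, -0.995], [-1.0, -0.002, -0.001]]
contact_force: [0.3, 1.7, -0.5]
width: 0.517
```

Call:
{"api": "carry_out", "payload": {"motion": [{"fingers": -0.2,"slide": [0,0,5],"turn": 0},{"fingers": -0.2,"slide": [0,-8,10],"turn": 0},{"fingers": -0.2,"slide": [0,-15,15],"turn": 0},{"fingers": -0.2,"slide": [0,-15,15],"turn": 0},{"fingers": 0.1,"slide": [0,-15,15],"turn": 0},{"fingers": 0.25,"slide": [0,-15,15],"turn": 0},{"fingers": 0.33,"slide": [0,-15,15],"turn": 0},{"fingers": 0.33,"slide": [0,-15,15],"turn": 0},{"fingers": 0.33,"slide": [0,-15,15],"turn": 0}]}}

```text
t: 16.28
position: [0.4081, -0.0881, 0.0451]
tcp_rot: [[-0.0, 0.995, -0.095], [-0.0, -0.095, -0.995], [-1.0, -0.0, 0.0]]
contact_force: [0.4, -0.1, -2.8]
width: 0.663
```

```bash
python3 - <<'E'
from chk import *
jars('top','t8'); p=O+X*(.104)+Y*(-.278); goto(p[0],p[1],.046,-5.6)
k=eyes.calibration('top')
for r in spotter.landmark_of('top','jar_1_mid'): print(r['confidence'],at_z(k,r['location'],.035))
im=cv2.imread('pics/t8.png'); c=px(k,(.427,.131,.07)).astype(int); print(c,cv2.cvtColor(im,cv2.COLOR_BGR2HSV)[c[0]-6:c[0]+7:6,c[1]-6:c[1]+7:6].reshape(-1,3))
E
```

```text
top red [ 15  14 168] [0.5504 0.1185] riser 0.004367846544530306 -0.11259903636106366
top red [17  7 37] [ 0.3666 -0.3677] riser -0.13118661649707825 -0.6144019678501736
top green [  73  100 1747] [ 0.5563 -0.1667] riser 0.03802363751786815 -0.39582665133416356
top green [ 15  15 184] [0.4214 0.1414] riser -0.12624967851155192 -0.1024175260158861
t 16.33 pos [ 0.4081 -0.0881  0.0452] yaw -5.47 w 56.6 F [-0.1  0.1 -2.3] j6 -22.3 tilt [-0.  0.] -> slide [ -0.9 221.2 -53.7] turn 0.1 rows 6
0.75 [0.5503 0.1263 0.035 ]
[243 316] [[ 18  58 123]
 [ 19  56 128]
 [ 19  58 140]
 [ 71 108 106]
 [ 72 110 102]
 [ 20  55  70]
 [ 70 104 105]
 [ 70 110 102]
 [ 20  57  67]]
```

Call:
{"api": "carry_out", "payload": {"motion": [{"fingers": 0.33,"slide": [0,0,15],"turn": 0},{"fingers": 0.33,"slide": [0,0,30],"turn": 0},{"fingers": 0.33,"slide": [-28,0,35],"turn": 0},{"fingers": 0.33,"slide": [-58,0,35],"turn": 0},{"fingers": 0.33,"slide": [-85,0,35],"turn": 0},{"fingers": 0.33,"slide": [-85,25,30],"turn": 0},{"fingers": 0.33,"slide": [-85,60,10],"turn": 0},{"fingers": 0.33,"slide": [-85,95,-10],"turn": 0},{"fingers": 0.33,"slide": [-85,130,-30],"turn": 0},{"fingers": 0.33,"slide": [-85,160,-45],"turn": 0}]}}

```text
t: 17.22
position: [0.5737, -0.0574, 0.1301]
tcp_rot: [[0.0, 0.995, -0.095], [0.0, -0.095, -0.995], [-1.0, 0.0, -0.0]]
contact_force: [1.0, -0.3, -2.9]
width: 0.666
```

Call:
{"api": "carry_out", "payload": {"motion": [{"fingers": 0.33,"slide": [0,30,-5],"turn": 0},{"fingers": 0.33,"slide": [0,55,-9],"turn": 0},{"fingers": 0.33,"slide": [0,61,-9],"turn": 0},{"fingers": 0.33,"slide": [0,61,-9],"turn": 0},{"fingers": 0.33,"slide": [0,61,-9],"turn": 0}]}}

```text
t: 17.63
position: [0.6325, -0.0558, 0.1295]
tcp_rot: [[-0.002, 0.995, -0.096], [0.0, -0.096, -0.995], [-1.0, -0.002, -0.0]]
contact_force: [-0.3, 0.0, -2.1]
width: 0.666
```

```bash
cat >> chk.py <<'E'
def pads():
    snap('top','tp'); k=eyes.calibration('top'); s=manip.read_state(); R=np.array(s['tcp_rot']); q=np.array(s['position'])
    g=cv2.imread('pics/tp.png').max(2); n,l,st,ce=cv2.connectedComponentsWithStats((g<45).astype(np.uint8))
    for i in range(1,n):
        P=at_z(k,ce[i][::-1],q[2]-.01); L=1000*(P-q)@R
        if abs(L[1])<70 and 140<-L[2]<290 and st[i][4]>8: print(st[i],'x',-L[2],'y',-L[1],'riser lat',(P[:2]-O)@X,'riser y',(P[:2]-O)@Y)
E
python3 - <<'E'
from chk import *
p=O+X*(.104)+Y*(-.278); goto(p[0],p[1],.046,-5.6); jars('top'); pads()
E
```

```text
t 17.63 pos [ 0.6325 -0.0558  0.1295] yaw -5.5 w 56.6 F [-0.3  0.  -2.1] j6 -9.7 tilt [-0.1  0. ] -> slide [83.5  1.1 -0.1] turn 0.1 rows 3
top red [ 15  15 173] [0.5499 0.1184] riser 0.003944014388165729 -0.11273086131852375
top red [17  7 37] [ 0.3666 -0.3677] riser -0.13118661649707825 -0.6144019678501736
top green [  48  103 1331] [ 0.4971 -0.19  ] riser -0.018625850043041625 -0.42482763900635084
top green [ 5 13 25] [ 0.5149 -0.143 ] riser -0.005506187969725891 -0.3763520353978081
top green [ 15  15 181] [0.421  0.1415] riser -0.12660369793852871 -0.10234192414563877
[273 173  17   4  47] x 226.32632260115477 y -41.184829425789076 riser lat 0.14347753742071134 riser y -0.05185264642216152
[299 173   8  16  57] x 159.22916162356603 y 0.2306786439240613 riser lat 0.10212671332765323 riser y -0.11898554547121262
[279 192  15   8  27] x 229.37904881390895 y 41.03678898180471 riser lat 0.06125665933374761 riser y -0.04887707355442094
```

Call:
{"api": "carry_out", "payload": {"motion": [{"fingers": 0.33,"slide": [20,2,0],"turn": 0},{"fingers": 0.33,"slide": [45,2,0],"turn": 0},{"fingers": 0.33,"slide": [65,2,0],"turn": 0},{"fingers": 0.33,"slide": [80,2,0],"turn": 0},{"fingers": 0.33,"slide": [83,2,0],"turn": 0},{"fingers": 0.33,"slide": [83,2,0],"turn": 0},{"fingers": 0.33,"slide": [83,2,0],"turn": 0}]}}

```text
t: 18.32
position: [0.6358, -0.0563, 0.0484]
tcp_rot: [[0.001, 0.995, -0.096], [-0.0, -0.096, -0.995], [-1.0, 0.001, 0.0]]
contact_force: [-0.3, 0.0, -2.3]
width: 0.668
```

Call:
{"api": "carry_out", "payload": {"motion": [{"fingers": 0.33,"slide": [0,0,-18],"turn": 0},{"fingers": 0.33,"slide": [0,0,-36],"turn": 0},{"fingers": 0.33,"slide": [0,0,-54],"turn": 0},{"fingers": 0.33,"slide": [0,0,-72],"turn": 0},{"fingers": 0.33,"slide": [0,0,-90],"turn": 0},{"fingers": 0.33,"slide": [0,0,-106],"turn": 0},{"fingers": 0.33,"slide": [0,0,-118],"turn": 0},{"fingers": 0.33,"slide": [0,0,-126],"turn": 0},{"fingers": 0.33,"slide": [0,0,-126],"turn": 0}]}}

```text
t: 19.07
position: [0.6482, 0.0706, 0.0484]
tcp_rot: [[0.002, 0.996, -0.094], [0.0, -0.094, -0.996], [-1.0, 0.002, -0.0]]
contact_force: [-0.3, -0.2, -2.5]
width: 0.665
```

```bash
python3 - <<'E'
from chk import *
p=O+X*(.104)+Y*(-.152); goto(p[0],p[1],.046,-5.6); jars('top')
im=snap('top','t9')
cv2.imwrite('pics/t9c.png',cv2.resize(im[140:260,200:340],(700,600),interpolation=cv2.INTER_CUBIC))
E
```

```text
t 19.07 pos [0.6482 0.0706 0.0484] yaw -5.42 w 56.5 F [-0.3 -0.2 -2.5] j6 1.7 tilt [0.1 0. ] -> slide [ 2.4 -2.4  1.3] turn 0.2 rows 1
top red [ 13  15 141] [0.5505 0.1221] riser 0.004161962657107636 -0.10900855286381186
top red [17  7 37] [ 0.3666 -0.3677] riser -0.13118661649707825 -0.6144019678501736
top green [  73  105 2530] [ 0.5155 -0.1544] riser -0.003761426214416905 -0.38758418176513015
top green [ 15  15 175] [0.4221 0.1416] riser -0.12551101384010854 -0.10213915137982042
```

View pics/t9c.png

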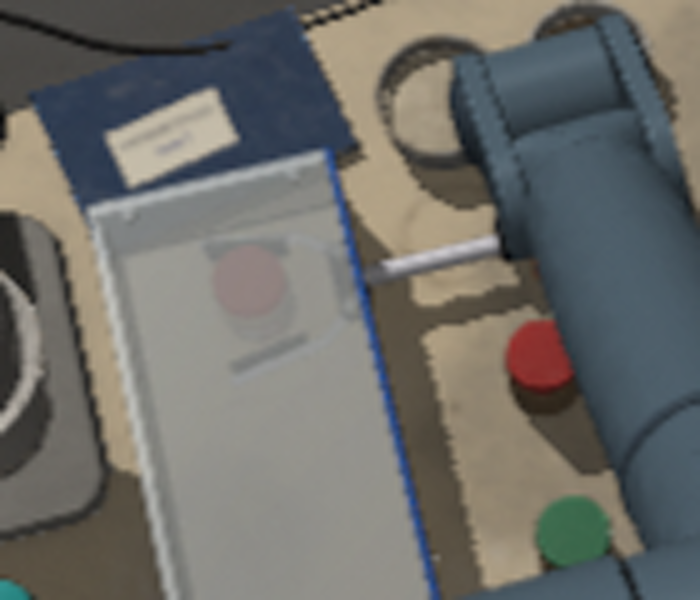

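Call:
{"api": "carry_out", "payload": {"motion": [{"fingers": 0.2,"slide": [0,0,0],"turn": 0},{"fingers": 0.1,"slide": [0,0,0],"turn": 0},{"fingers": -0.2,"slide": [0,0,0],"turn": 0},{"fingers": -0.2,"slide": [0,0,0],"turn": 0},{"fingers": -0.2,"slide": [0,0,0],"turn": 0},{"fingers": -0.2,"slide": [0,0,0],"turn": 0},{"fingers": -0.2,"slide": [0,0,0],"turn": 0}], "newtons": 50}}

```text
t: 19.75
position: [0.6476, 0.0692, 0.0474]
tcp_rot: [[0.0, 0.995, -0.096], [-0.0, -0.096, -0.995], [-1.0, 0.0, -0.0]]
contact_force: [1.5, -1.3, -1.3]
width: 0.511
```

Call:
{"api": "carry_out", "payload": {"motion": [{"fingers": -0.2,"slide": [0,0,10],"turn": 0},{"fingers": -0.2,"slide": [0,0,25],"turn": 0},{"fingers": -0.2,"slide": [0,0,45],"turn": 0},{"fingers": -0.2,"slide": [0,0,65],"turn": 0},{"fingers": -0.2,"slide": [0,0,85],"turn": 0},{"fingers": -0.2,"slide": [0,0,105],"turn": 0},{"fingers": -0.2,"slide": [0,0,125],"turn": 0},{"fingers": -0.2,"slide": [0,0,145],"turn": 0},{"fingers": -0.2,"slide": [0,0,165],"turn": 0},{"fingers": -0.2,"slide": [0,0,175],"turn": 0}]}}

```text
t: 20.58
position: [0.6299, -0.1078, 0.0473]
tcp_rot: [[-0.001, 0.995, -0.098], [-0.0, -0.098, -0.995], [-1.0, -0.001, 0.0]]
contact_force: [0.0, 1.0, -1.1]
width: 0.52
```

Call:
{"api": "carry_out", "payload": {"motion": [{"fingers": -0.2,"slide": [0,0,5],"turn": 0},{"fingers": -0.2,"slide": [0,0,5],"turn": 0},{"fingers": -0.2,"slide": [0,0,5],"turn": 0},{"fingers": 0.1,"slide": [0,0,5],"turn": 0},{"fingers": 0.25,"slide": [0,0,5],"turn": 0},{"fingers": 0.35,"slide": [0,0,5],"turn": 0},{"fingers": 0.35,"slide": [0,0,5],"turn": 0},{"fingers": 0.35,"slide": [0,0,5],"turn": 0}]}}

```text
t: 21.25
position: [0.6301, -0.1093, 0.0471]
tcp_rot: [[-0.0, 0.995, -0.095], [0.0, -0.095, -0.995], [-1.0, -0.0, -0.0]]
contact_force: [0.6, 0.8, -3.0]
width: 0.677
```

```bash
python3 - <<'E'
from chk import *
jars('top'); goto(.47,-.172,.1,-89)
# mat outline from scene/top pictures where it shows
for f,c in [('s1','x')]: pass
k=eyes.calibration('scene'); im=cv2.imread('pics/scene2.png')
for c in ('top','scene'):
    snap(c,'m_'+c); kk=eyes.calibration(c)
    for q in ['mat_grip','mat_jaws','mat','jar_1_mid']:
        for r in spotter.landmark_of(c,q)[:3]: print(c,q,round(r['confidence'],2),at_z(kk,r['location'],.035 if 'jar' in q else .002))
E
```

```text
top red [ 14  14 161] [0.6445 0.1217] riser 0.09774295348702959 -0.10027435117981061
top red [ 15  15 175] [0.5501 0.1184] riser 0.004127094354897338 -0.11275502687015622
top red [17  7 36] [ 0.3665 -0.3681] riser -0.13125499921534134 -0.6147511964013938
top green [ 35  79 749] [ 0.4805 -0.2018] riser -0.033944151635255215 -0.438129923844894
t 21.3 pos [ 0.6301 -0.1095  0.0472] yaw -5.48 w 57.4 F [ 0.7 -0.1 -2.4] j6 -14.5 tilt [-0.  0.] -> slide [ -52.8 -153.4   77.6] turn 83.5 rows 12
top mat_grip 0.58 [ 0.4704 -0.1576  0.002 ]
top mat_jaws 0.6 [0.6653 0.1117 0.002 ]
top mat 0.73 [ 0.5531 -0.1737  0.002 ]
top jar_1_mid 0.49 [0.546  0.1244 0.035 ]
scene mat_grip 0.67 [ 0.4668 -0.166   0.002 ]
scene mat_jaws 0.91 [ 0.7083 -0.1734  0.002 ]
scene mat_jaws 0.7 [0.6375 0.1357 0.002 ]
scene mat 0.8 [ 0.5576 -0.1585  0.002 ]
scene mat 0.51 [0.4207 0.1319 0.002 ]
scene jar_1_mid 0.62 [0.5557 0.1242 0.035 ]
```

Call:
{"api": "carry_out", "payload": {"motion": [{"fingers": 0.35,"slide": [0,0,15],"turn": 0},{"fingers": 0.35,"slide": [-20,0,30],"turn": 0},{"fingers": 0.35,"slide": [-50,0,30],"turn": 0},{"fingers": 0.35,"slide": [-80,0,30],"turn": 0},{"fingers": 0.35,"slide": [-90,-20,30],"turn": 0},{"fingers": 0.35,"slide": [-90,-55,30],"turn": 0},{"fingers": 0.35,"slide": [-90,-90,30],"turn": 0},{"fingers": 0.35,"slide": [-90,-125,30],"turn": 0},{"fingers": 0.35,"slide": [-90,-160,30],"turn": 4},{"fingers": 0.35,"slide": [-90,-190,30],"turn": 9}]}}

```text
t: 22.63
position: [0.4359, -0.1214, 0.1369]
tcp_rot: [[-0.001, 0.967, -0.254], [-0.0, -0.254, -0.967], [-1.0, -0.001, 0.0]]
contact_force: [-0.3, -0.3, -1.0]
width: 0.676
```

```bash
python3 - <<'E'
from chk import *
goto(.42,-.16,.13,-89); jars('top')
im=cv2.imread('pics/s1.png'); k=eyes.calibration('scene')
def W(c,r): return at_z(k,(120+r/2.4,180+c/2.4),.002)[:2]
h=cv2.cvtColor(im,cv2.COLOR_BGR2HSV)
m=((h[:,:,1]<60)&(h[:,:,2]>130)).astype(np.uint8); 
pts=[]
for c in range(372,450,8):
    rr=[r for r in range(320,380) if m[r,c]]
    if rr: pts.append(W(c,(rr[0]+rr[-1])/2)); 
pts=np.array(pts); print(pts); f=np.polyfit(pts[:,0],pts[:,1],1); print('strip',f,np.degrees(np.arctan(f[0])))
n,l,st,ce=cv2.connectedComponentsWithStats(m); i=l[310,500]; print(st[i])
mm=(l==i).astype(np.uint8); cn=max(cv2.findContours(mm,0,2)[0],key=cv2.contourArea)
ap=cv2.approxPolyDP(cn,5,True)[:,0]; 
for a in ap: print(a,W(*a))
g=cv2.inRange(h,(50,100,50),(75,255,255)); cn=max(cv2.findContours(g,0,2)[0],key=cv2.contourArea)
for a in cv2.approxPolyDP(cn,8,True)[:,0]: print('green',a,W(*a))
E
```

```text
t 22.63 pos [ 0.4359 -0.1214  0.1369] yaw -14.73 w 57.5 F [-0.3 -0.3 -1. ] j6 -15.2 tilt [-0.1 -0. ] -> slide [ 6.9 -5.5 41.4] turn 74.3 rows 11
top red [ 14  14 157] [0.6449 0.1217] riser 0.09815219750541508 -0.10019518288400084
top red [ 15  15 152] [0.5486 0.1203] riser 0.0024638312145108783 -0.11094830377449313
top red [17  8 38] [ 0.3667 -0.3685] riser -0.13101132976318938 -0.6151926784494077
top green [ 48  70 970] [ 0.6212 -0.1437] riser 0.10043051370708746 -0.3666943156231765
top green [ 11  18 123] [ 0.364  -0.2035] riser -0.1497763988073491 -0.45125029950255297
top green [ 15  15 180] [0.4213 0.1417] riser -0.12633055613102548 -0.10205845452128098
[[ 0.5406 -0.1711]
 [ 0.5512 -0.171 ]
 [ 0.5615 -0.1717]
 [ 0.5726 -0.1708]
 [ 0.583  -0.1715]
 [ 0.5767 -0.204 ]
 [ 0.5866 -0.2054]
 [ 0.5961 -0.2076]
 [ 0.6052 -0.2105]
 [ 0.6139 -0.2141]]
strip [-0.6946  0.2122] -34.78425207743475
[ 274  276  264  117 7052]
[537 323] [ 0.7407 -0.2182]
[496 276] [ 0.7407 -0.1241]
[451 289] [ 0.6746 -0.1239]
[460 312] [ 0.6637 -0.1652]
[351 344] [ 0.5166 -0.1639]
[340 332] [ 0.5129 -0.1405]
[310 340] [ 0.4744 -0.1392]
[274 390] [ 0.4064 -0.1963]
[358 368] [ 0.5077 -0.2021]
[357 352] [ 0.5175 -0.1785]
[467 319] [ 0.6654 -0.1794]
[488 340] [ 0.6702 -0.2204]
green [555 331] [ 0.7531 -0.2383]
green [499 267] [ 0.7539 -0.1103]
green [324 315] [ 0.507  -0.1061]
green [308 338] [ 0.4735 -0.1352]
green [340 330] [ 0.5143 -0.1374]
green [351 342] [ 0.518  -0.1609]
green [460 310] [ 0.6656 -0.1621]
green [448 288] [ 0.672  -0.1208]
green [493 274] [ 0.7392 -0.1193]
green [537 328] [ 0.7358 -0.2255]
green [490 343] [ 0.6697 -0.2257]
green [466 321] [ 0.6625 -0.182 ]
green [358 353] [ 0.5179 -0.1804]
green [358 370] [ 0.5064 -0.2049]
green [272 396] [ 0.4011 -0.2038]
green [262 387] [ 0.3956 -0.187 ]
green [236 413] [ 0.356  -0.2115]
green [253 427] [ 0.3663 -0.237 ]
```

Call:
{"api": "carry_out", "payload": {"motion": [{"fingers": 0.35,"slide": [0,-2,10],"turn": 7},{"fingers": 0.35,"slide": [0,-4,20],"turn": 14},{"fingers": 0.35,"slide": [0,-5,30],"turn": 21},{"fingers": 0.35,"slide": [0,-5,40],"turn": 28},{"fingers": 0.35,"slide": [0,-5,41],"turn": 35},{"fingers": 0.35,"slide": [0,-5,41],"turn": 42},{"fingers": 0.35,"slide": [0,-5,41],"turn": 49},{"fingers": 0.35,"slide": [0,-5,41],"turn": 56},{"fingers": 0.35,"slide": [0,-5,41],"turn": 63},{"fingers": 0.35,"slide": [0,-5,41],"turn": 70}]}}

```text
t: 23.52
position: [0.423, -0.1605, 0.1376]
tcp_rot: [[0.0, 0.089, -0.996], [-0.001, -0.996, -0.089], [-1.0, 0.001, -0.0]]
contact_force: [-0.1, -0.3, -2.3]
width: 0.674
```

```bash
python3 - <<'E'
from chk import *
goto(.473,-.172,.06,-90)
E
```

```text
t 23.52 pos [ 0.423  -0.1605  0.1376] yaw -84.88 w 57.3 F [-0.1 -0.3 -2.3] j6 49.7 tilt [ 0. -0.] -> slide [ 77.6  15.9 -48.7] turn 5.1 rows 3
```

Call:
{"api": "carry_out", "payload": {"motion": [{"fingers": 0.35,"slide": [0,8,-25],"turn": 3},{"fingers": 0.35,"slide": [20,16,-48],"turn": 5},{"fingers": 0.35,"slide": [45,16,-49],"turn": 5},{"fingers": 0.35,"slide": [65,16,-49],"turn": 5},{"fingers": 0.35,"slide": [78,16,-49],"turn": 5},{"fingers": 0.35,"slide": [78,16,-49],"turn": 5},{"fingers": 0.35,"slide": [78,16,-49],"turn": 5}]}}

```text
t: 24.1
position: [0.473, -0.1714, 0.059]
tcp_rot: [[-0.001, 0.008, -1.0], [0.001, -1.0, -0.008], [-1.0, -0.001, 0.001]]
contact_force: [-0.0, -0.1, -2.2]
width: 0.677
```

```bash
python3 - <<'E'
from chk import *
goto(.473,-.172,.041,-90); pads()
E
```

```text
t 24.1 pos [ 0.473  -0.1714  0.059 ] yaw -89.53 w 57.5 F [-0.  -0.1 -2.2] j6 56.7 tilt [-0.1  0. ] -> slide [18.   0.6 -0. ] turn 0.5 rows 1
[353 148   8  12  13] x 231.86376002864034 y 42.71852453757349 riser lat 0.18244069335916221 riser y -0.34201654989247576
[367 164  15   9  53] x 156.811875318633 y 2.898772170006851 riser lat 0.11201237026238713 riser y -0.38953075858370917
```

Call:
{"api": "carry_out", "payload": {"motion": [{"fingers": 0.35,"slide": [8,0.5,0],"turn": 0.5},{"fingers": 0.35,"slide": [14,0.5,0],"turn": 0.5},{"fingers": 0.35,"slide": [17,0.5,0],"turn": 0.5},{"fingers": 0.35,"slide": [18,0.5,0],"turn": 0.5},{"fingers": 0.35,"slide": [18,0.5,0],"turn": 0.5},{"fingers": 0.6,"slide": [18,0.5,0],"turn": 0.5},{"fingers": 1,"slide": [18,0.5,0],"turn": 0.5},{"fingers": 1,"slide": [18,0.5,0],"turn": 0.5},{"fingers": 1,"slide": [18,0.5,0],"turn": 0.5},{"fingers": 1,"slide": [18,0.5,0],"turn": 0.5}]}}

```text
t: 24.98
position: [0.4736, -0.1717, 0.0416]
tcp_rot: [[0.001, -0.0, -1.0], [-0.0, -1.0, 0.0], [-1.0, 0.0, -0.001]]
contact_force: [0.0, 0.3, 0.5]
width: 0.998
```

Call:
{"api": "carry_out", "payload": {"motion": [{"fingers": 1,"slide": [-10,0,0],"turn": 0},{"fingers": 1,"slide": [-30,0,0],"turn": 0},{"fingers": 1,"slide": [-70,0,0],"turn": 0},{"fingers": 1,"slide": [-110,0,0],"turn": 0},{"fingers": 1,"slide": [-150,0,0],"turn": 0},{"fingers": 1,"slide": [-190,0,20],"turn": 0},{"fingers": 1,"slide": [-230,0,40],"turn": 0},{"fingers": 1,"slide": [-240,0,60],"turn": 0},{"fingers": 1,"slide": [-240,0,60],"turn": 0}]}}

```text
t: 25.73
position: [0.4131, -0.1726, 0.2874]
tcp_rot: [[0.008, -0.001, -1.0], [-0.007, -1.0, 0.001], [-1.0, 0.007, -0.008]]
contact_force: [-0.5, -0.7, 0.7]
width: 1.002
```

```bash
python3 - <<'E'
from chk import *
im=snap('wrist','w6'); k=eyes.calibration('wrist')
for q,z in [('reacher_grip',.032),('reacher_jaws',.032),('mat_grip',.002),('mat_jaws',.002)]:
    for r in spotter.landmark_of('wrist',q)[:2]: print(q,round(r['confidence'],2),r['location'],at_z(k,r['location'],z))
jars('top'); jars('scene'); goto(.645,.122,.25,-90)
E
```

```text
reacher_grip 0.78 [110.4, 321.3] [ 0.4903 -0.1748  0.032 ]
reacher_grip 0.58 [113.9, 319.1] [ 0.4863 -0.1722  0.032 ]
mat_grip 0.83 [129.6, 314.5] [ 0.467  -0.1663  0.002 ]
top red [ 14  14 158] [0.6448 0.1218] riser 0.09800184457524685 -0.10015121779750014
top red [ 15  15 170] [0.5503 0.1184] riser 0.00433880414460743 -0.1126584460296213
top red [17  7 37] [ 0.3666 -0.3677] riser -0.13118661649707825 -0.6144019678501736
top green [23 10 87] [ 0.7197 -0.1672] riser 0.20074049040859135 -0.3804310571352529
top green [  42   92 1013] [ 0.536  -0.1119] riser 0.01249865776581049 -0.3433374722300614
top green [ 20  40 376] [ 0.5896 -0.1997] riser 0.07438945863364117 -0.42544969365791646
top green [ 15  15 183] [0.4213 0.1415] riser -0.12631882124393862 -0.1022873520530073
scene red [ 16  12 136] [0.6464 0.1173] riser 0.10004957579554136 -0.10444544356177753
scene red [15 25 91] [ 0.3639 -0.4203] riser -0.12875512257107993 -0.6670109922835784
scene green [ 17  13 172] [0.4227 0.1349] riser -0.124309128344535 -0.10873233685482786
scene green [21 15 84] [ 0.6975 -0.2017] riser 0.18195271224489018 -0.4169082493294481
scene green [ 43  19 308] [ 0.5669 -0.182 ] riser 0.05011397682344422 -0.41007160933492154
scene green [27 10 40] [ 0.5672 -0.2206] riser 0.05411475303044226 -0.4484191896708669
scene green [ 146   48 2165] [ 0.4706 -0.2531] riser -0.03878179595279117 -0.4902179046339638
t 26.08 pos [ 0.4133 -0.1712  0.2798] yaw -89.99 w 85.2 F [-0.4 -0.4 -0.4] j6 52.9 tilt [-0.1  0.1] -> slide [  29.8 -293.1 -231.9] turn 0.0 rows 9
```

View pics/w6.png

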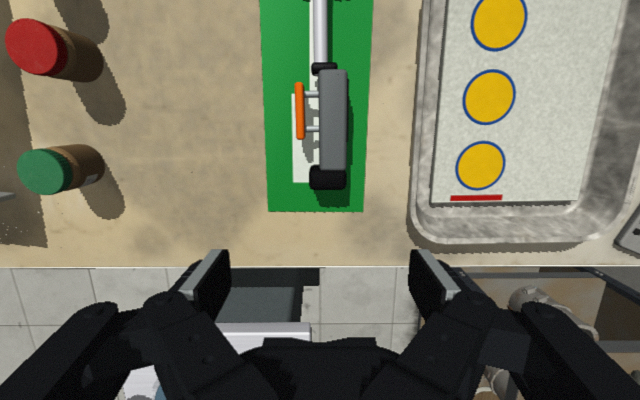

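```bash
cat >> chk.py <<'E'
def reach(view):
    im=snap('wrist',view); k=eyes.calibration('wrist'); h=cv2.cvtColor(im,cv2.COLOR_BGR2HSV)
    m=cv2.inRange(h,(5,170,90),(14,255,255)); ys,xs=np.where(m>0)
    a,b=ys.min(),ys.max(); L=[(y,xs[ys==y].min()) for y in range(a+4,b-4,3)]
    P=np.array([at_z(k,p,.045)[:2] for p in L]); f=np.polyfit(P[:,0],P[:,1],1); print('trigger face mid',P.mean(0),'ang',np.degrees(np.arctan(f[0])),'x ends',at_z(k,(a,300),.045)[0],at_z(k,(b,300),.045)[0])
    for c,q in [('wrist','reacher_grip'),('wrist','mat_grip'),('wrist','mat'),('top','reacher_jaws'),('top','reacher_grip'),('scene','reacher_jaws'),('scene','reacher_grip')]:
        if c!='wrist' and q=='reacher_jaws': eyes.capture(c)
        kk=eyes.calibration(c)
        for r in spotter.landmark_of(c,q)[:1]: print(c,q,round(r['confidence'],2),at_z(kk,r['location'],.002 if 'mat' in q else .032)[:2])
    return im,k
E
python3 - <<'E'
from chk import *
im,k=reach('w7')
g=cv2.inRange(cv2.cvtColor(im,cv2.COLOR_BGR2HSV),(50,100,50),(75,255,255))
cn=max(cv2.findContours(g[:,250:400].copy(),0,2)[0],key=cv2.contourArea)
for a in cv2.approxPolyDP(cn,4,True)[:,0]: print((a[0]+250,a[1]),at_z(k,(a[1],a[0]+250),.002)[:2])
E
```

```text
Traceback (most recent call last):
  File "chk.py", line 21, in reach
    a,b=ys.min(),ys.max(); L=[(y,xs[ys==y].min()) for y in range(a+4,b-4,3)]
                                 ~~~~~~~~~~~~~^^
ValueError: zero-size array to reduction operation minimum which has no identity
```

```bash
python3 - <<'E'
from chk import *
a=cv2.imread('pics/w6.png');b=cv2.imread('pics/w7.png')
print(np.abs(a.astype(int)-b).mean(), cv2.cvtColor(b,cv2.COLOR_BGR2HSV)[110,294:308], b[110,294:308:2])
for lo,hi in [((0,120,60),(20,255,255))]:
    for x in blobs(b,lo,hi,20): print(x)
goto(.42,-.17,.28,-90)
E
```

```text
10.90918359375 [[ 60  53 183]
 [ 45  13 229]
 [ 46  15 228]
 [ 26  20 202]
 [ 11 163 177]
 [ 12 238 211]
 [ 12 241 223]
 [ 12 226 227]
 [ 13 235 225]
 [ 13 234 219]
 [ 12 232 210]
 [ 12 242 174]
 [ 11 240 120]
 [ 10 121  78]] [[145 183 145]
 [215 228 221]
 [ 64 105 177]
 [ 12  99 223]
 [ 18 106 225]
 [ 19  98 210]
 [  7  49 120]]
(array([41.0625, 28.1579]), array([   0,   13,   61,   59, 2496], dtype=int32))
(array([108.0133, 302.2538]), array([297,  79,  11,  59, 528], dtype=int32))
(array([146.4783,  62.3913]), array([ 57, 144,  10,   7,  23], dtype=int32))
(array([148.5,  86.5]), array([ 82, 145,   9,   7,  22], dtype=int32))
(array([158.2,  70.4]), array([ 65, 155,  11,   9,  30], dtype=int32))
(array([197.7282, 483.9059]), array([457, 195,  53,   6, 287], dtype=int32))
t 26.13 pos [ 0.4133 -0.1713  0.28  ] yaw -89.99 w 84.9 F [-0.1  0.3  0.8] j6 52.9 tilt [-0.1  0.1] -> slide [-0.  -1.3 -6.7] turn 0.0 rows 1
```

```bash
sed -i "s/ys,xs=np.where(m>0)$/n,l,st,ce=cv2.connectedComponentsWithStats(m); ys,xs=np.where(l==1+np.argmax(st[1:,4]))/" chk.py
python3 - <<'E'
from chk import *
im,k=reach('w8')
g=cv2.inRange(cv2.cvtColor(im,cv2.COLOR_BGR2HSV),(50,100,50),(75,255,255))
cn=max(cv2.findContours(g[:,250:400].copy(),0,2)[0],key=cv2.contourArea)
for a in cv2.approxPolyDP(cn,4,True)[:,0]: print((a[0]+250,a[1]),at_z(k,(a[1],a[0]+250),.002)[:2])
goto(.4,-.17,.28,-90)
E
```

```text
trigger face mid [ 0.4916 -0.1467] ang 0.6486818845072739 x ends 0.5210259248119015 0.4588346414167516
wrist reacher_grip 0.66 [ 0.4908 -0.173 ]
wrist mat_grip 0.94 [ 0.4707 -0.1724]
wrist mat 0.86 [ 0.5547 -0.1707]
top reacher_jaws 0.96 [ 0.7198 -0.1565]
top reacher_grip 0.89 [ 0.4915 -0.169 ]
scene reacher_jaws 0.95 [ 0.7243 -0.1785]
scene reacher_grip 0.92 [ 0.486  -0.1746]
(np.int32(262), np.int32(0)) [ 0.6103 -0.1042]
(np.int32(270), np.int32(210)) [ 0.3569 -0.1018]
(np.int32(366), np.int32(211)) [ 0.3555 -0.2345]
(np.int32(377), np.int32(0)) [ 0.6101 -0.2363]
(np.int32(331), np.int32(1)) [ 0.6092 -0.1835]
(np.int32(331), np.int32(56)) [ 0.5514 -0.1841]
(np.int32(350), np.int32(66)) [ 0.5403 -0.2073]
(np.int32(353), np.int32(77)) [ 0.5279 -0.2113]
(np.int32(351), np.int32(180)) [ 0.3992 -0.2125]
(np.int32(345), np.int32(190)) [ 0.3854 -0.2048]
(np.int32(316), np.int32(190)) [ 0.3854 -0.1655]
(np.int32(311), np.int32(182)) [ 0.3964 -0.1588]
(np.int32(294), np.int32(181)) [ 0.3978 -0.1359]
(np.int32(293), np.int32(91)) [ 0.5118 -0.1374]
(np.int32(298), np.int32(78)) [ 0.5268 -0.1439]
(np.int32(311), np.int32(87)) [ 0.5164 -0.1598]
(np.int32(311), np.int32(0)) [ 0.6102 -0.1605]
t 26.63 pos [ 0.4134 -0.1716  0.2813] yaw -90.02 w 85.0 F [-0.4 -0.6 -0.6] j6 52.9 tilt [ 0. -0.] -> slide [ 1.3 -1.6 13.4] turn -0.0 rows 1
```

Call:
{"api": "carry_out", "payload": {"motion": [{"fingers": 1,"slide": [-20,-292,-90],"turn": 0},{"fingers": 1,"slide": [-20,-292,-90],"turn": 0},{"fingers": 1,"slide": [-20,-292,-90],"turn": 0},{"fingers": 1,"slide": [-20,-292,-90],"turn": 0},{"fingers": 1,"slide": [-20,-292,-90],"turn": 0},{"fingers": 1,"slide": [-20,-292,-90],"turn": 0},{"fingers": 1,"slide": [-20,-292,-90],"turn": 0},{"fingers": 1,"slide": [-20,-292,-90],"turn": 0},{"fingers": 1,"slide": [-20,-292,-90],"turn": 0},{"fingers": 1,"slide": [-20,-292,-90],"turn": 0}]}}

```text
t: 27.47
position: [0.5033, 0.1209, 0.3011]
tcp_rot: [[-0.0, 0.002, -1.0], [-0.0, -1.0, -0.002], [-1.0, 0.0, 0.0]]
contact_force: [0.2, -0.9, 1.2]
width: 1.004
```

```bash
cat >> chk.py <<'E'
def wjars(view):
    im=snap('wrist',view); k=eyes.calibration('wrist')
    for n,lo,hi in [('red',(165,60,40),(180,255,255)),('red',(0,110,40),(6,255,255)),('green',(60,50,40),(90,255,255))]:
        for ce,st in blobs(im,lo,hi,150): print(n,np.round(ce),st,at_z(k,ce,.067)[:2])
    for r in spotter.landmark_of('wrist','jar_1_mid'): print('mid',round(r['confidence'],2),r['location'],at_z(k,r['location'],.035)[:2])
    for r in spotter.landmark_of('wrist','jar_1'): print('base',round(r['confidence'],2),r['location'],at_z(k,r['location'],0)[:2])
E
python3 - <<'E'
from chk import *
goto(.422,.138,.052,-90); wjars('w9')
E
```

```text
t 27.47 pos [0.5033 0.1209 0.3011] yaw -89.91 w 85.3 F [ 0.2 -0.9  1.2] j6 90.9 tilt [-0. -0.] -> slide [249.2 -17.4  81.2] turn 0.1 rows 7
red [ 43. 319.] [ 295   15   49   56 2127] [0.6469 0.1213]
red [134. 322.] [ 300  111   45   47 1661] [0.5524 0.118 ]
green [141. 505.] [ 464    0   90  264 9843] [ 0.5448 -0.0931]
green [ 16. 603.] [595   0  19  32 205] [ 0.6716 -0.1729]
green [ 97. 581.] [ 562   39   44  110 1953] [ 0.5926 -0.1691]
green [101. 550.] [539  59  23  82 541] [ 0.5886 -0.1352]
green [168.  19.] [   0  147   44   45 1420] [0.5138 0.4756]
green [238. 303.] [ 283  218   41   40 1293] [0.4246 0.1411]
mid 0.76 [130.0, 322.1] [0.5554 0.1173]
base 0.88 [129.2, 321.5] [0.5549 0.1178]
base 0.87 [53.8, 320.0] [0.6482 0.1199]
base 0.57 [166.6, 26.6] [0.5041 0.5317]
```

Call:
{"api": "carry_out", "payload": {"motion": [{"fingers": 1,"slide": [20,-10,30],"turn": 0},{"fingers": 1,"slide": [40,-19,60],"turn": 0},{"fingers": 1,"slide": [65,-19,79],"turn": 0},{"fingers": 1,"slide": [100,-19,79],"turn": 0},{"fingers": 1,"slide": [135,-19,79],"turn": 0},{"fingers": 1,"slide": [170,-19,79],"turn": 0},{"fingers": 1,"slide": [205,-19,79],"turn": 0},{"fingers": 1,"slide": [235,-19,79],"turn": 0},{"fingers": 1,"slide": [252,-19,79],"turn": 0},{"fingers": 1,"slide": [254,-19,79],"turn": 0}]}}

```text
t: 28.45
position: [0.4214, 0.138, 0.0439]
tcp_rot: [[-0.008, -0.003, -1.0], [-0.001, -1.0, 0.003], [-1.0, 0.001, 0.008]]
contact_force: [-0.8, -0.7, -0.2]
width: 0.999
```

Call:
{"api": "carry_out", "payload": {"motion": [{"fingers": 1,"slide": [0,0,0],"turn": 0},{"fingers": 0.4,"slide": [0,0,0],"turn": 0},{"fingers": 0.1,"slide": [0,0,0],"turn": 0},{"fingers": 0.1,"slide": [0,0,0],"turn": 0},{"fingers": 0.1,"slide": [0,0,0],"turn": 0},{"fingers": 0.1,"slide": [0,0,0],"turn": 0},{"fingers": 0.1,"slide": [0,0,0],"turn": 0},{"fingers": 0.1,"slide": [0,0,0],"turn": 0}], "newtons": 40}}

```text
t: 29.12
position: [0.426, 0.1396, 0.0493]
tcp_rot: [[0.003, -0.0, -1.0], [0.0, -1.0, 0.0], [-1.0, -0.0, -0.003]]
contact_force: [-1.9, -0.1, 5.7]
width: 0.603
```

```bash
python3 -c "
from h import *
goto(.421,-.3855,.15,-90)"
```

```text
t 29.12 pos [0.426  0.1396 0.0493] yaw -90.0 w 51.3 F [-1.9 -0.1  5.7] j6 93.6 tilt [0.2 0. ] -> slide [-100.8  525.     4.6] turn -0.0 rows 13
```

Call:
{"api": "carry_out", "payload": {"motion": [{"fingers": 0.1,"slide": [-20,0,0],"turn": 0},{"fingers": 0.1,"slide": [-55,0,0],"turn": 0},{"fingers": 0.1,"slide": [-90,20,0],"turn": 0},{"fingers": 0.1,"slide": [-110,50,0],"turn": 0},{"fingers": 0.1,"slide": [-120,85,0],"turn": 0},{"fingers": 0.1,"slide": [-120,120,2],"turn": 0},{"fingers": 0.1,"slide": [-120,158,3],"turn": 0},{"fingers": 0.1,"slide": [-120,196,4],"turn": 0},{"fingers": 0.1,"slide": [-120,234,4],"turn": 0},{"fingers": 0.1,"slide": [-120,270,4],"turn": 0}]}}

```text
t: 29.95
position: [0.4201, -0.1326, 0.1684]
tcp_rot: [[0.002, -0.001, -1.0], [-0.001, -1.0, 0.001], [-1.0, 0.001, -0.002]]
contact_force: [0.9, 0.1, -0.7]
width: 0.606
```

Call:
{"api": "carry_out", "payload": {"motion": [{"fingers": 0.1,"slide": [0,38,0],"turn": 0},{"fingers": 0.1,"slide": [0,76,0],"turn": 0},{"fingers": 0.1,"slide": [0,114,0],"turn": 0},{"fingers": 0.1,"slide": [0,152,0],"turn": 0},{"fingers": 0.1,"slide": [0,190,0],"turn": 0},{"fingers": 0.1,"slide": [0,222,0],"turn": 0},{"fingers": 0.1,"slide": [0,245,0],"turn": 0},{"fingers": 0.1,"slide": [0,254,0],"turn": 0},{"fingers": 0.1,"slide": [0,254,0],"turn": 0},{"fingers": 0.1,"slide": [0,254,0],"turn": 0}]}}

```text
t: 30.78
position: [0.4202, -0.3839, 0.1674]
tcp_rot: [[-0.0, -0.0, -1.0], [0.001, -1.0, 0.0], [-1.0, -0.001, 0.0]]
contact_force: [-0.3, 0.8, -0.8]
width: 0.601
```

```bash
python3 - <<'E'
from chk import *
goto(.421,-.3855,.067,-90)
im=snap('wrist','w10');snap('scene','s10')
E
```

```text
t 30.78 pos [ 0.4202 -0.3839  0.1674] yaw -90.02 w 51.1 F [-0.3  0.8 -0.8] j6 36.2 tilt [-0.  0.] -> slide [100.4   1.7  -0.8] turn -0.0 rows 3
```

View pics/w10.png

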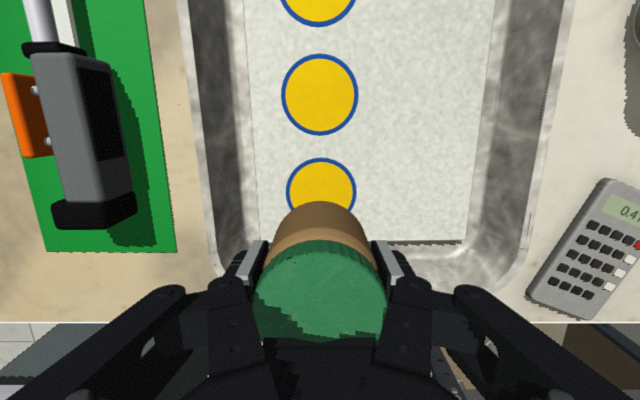

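Call:
{"api": "carry_out", "payload": {"motion": [{"fingers": 0.1,"slide": [30,1.5,-1],"turn": 0},{"fingers": 0.1,"slide": [60,1.5,-1],"turn": 0},{"fingers": 0.1,"slide": [82,1.5,-1],"turn": 0},{"fingers": 0.1,"slide": [94,1.5,-1],"turn": 0},{"fingers": 0.1,"slide": [99,1.5,-1],"turn": 0},{"fingers": 0.1,"slide": [101,1.5,-1],"turn": 0},{"fingers": 0.1,"slide": [102,1.5,-1],"turn": 0},{"fingers": 0.1,"slide": [102,1.5,-1],"turn": 0}]}}

```text
t: 31.55
position: [0.422, -0.3867, 0.0667]
tcp_rot: [[0.002, 0.0, -1.0], [-0.002, -1.0, -0.0], [-1.0, 0.002, -0.002]]
contact_force: [0.0, 0.4, -2.2]
width: 0.599
```

Call:
{"api": "carry_out", "payload": {"motion": [{"fingers": 0.3,"slide": [0,0,0],"turn": 0},{"fingers": 0.5,"slide": [0,0,0],"turn": 0},{"fingers": 1,"slide": [0,0,0],"turn": 0},{"fingers": 1,"slide": [0,0,0],"turn": 0},{"fingers": 1,"slide": [0,0,0],"turn": 0},{"fingers": 1,"slide": [-15,0,0],"turn": 0},{"fingers": 1,"slide": [-40,0,0],"turn": 0},{"fingers": 1,"slide": [-80,0,0],"turn": 0},{"fingers": 1,"slide": [-120,0,0],"turn": 0},{"fingers": 1,"slide": [-150,0,0],"turn": 0}]}}

```text
t: 32.38
position: [0.4217, -0.3866, 0.2188]
tcp_rot: [[0.002, -0.0, -1.0], [-0.003, -1.0, 0.0], [-1.0, 0.003, -0.002]]
contact_force: [1.0, -0.6, -0.1]
width: 0.997
```

```bash
python3 - <<'E'
from chk import *
goto(.553,.118,.2,-90); jars('top'); jars('scene')
for c in ('top','scene'):
    for q in ('reacher_grip','reacher_jaws'):
        for r in spotter.landmark_of(c,q)[:1]: print(c,q,round(r['confidence'],2),at_z(eyes.calibration(c),r['location'],.032)[:2])
E
```

```text
t 32.38 pos [ 0.4217 -0.3866  0.2188] yaw -90.01 w 84.8 F [ 1.  -0.6 -0.1] j6 36.1 tilt [ 0.1 -0.2] -> slide [  17.8 -504.7 -131.1] turn -0.0 rows 13
top red [ 14  14 159] [0.6446 0.1217] riser 0.097848105592477 -0.10022334455980197
top red [ 15  15 172] [0.55   0.1186] riser 0.004031935054872738 -0.11258291224271874
top green [23 10 85] [ 0.7197 -0.1672] riser 0.20068776439993202 -0.38041891624385593
top green [  71   96 1999] [ 0.5022 -0.1473] riser -0.017734875571804254 -0.3818165492796111
scene red [15 25 90] [ 0.3639 -0.4201] riser -0.12879856439593718 -0.6667669262667005
scene green [21 15 84] [ 0.6975 -0.2017] riser 0.18195271224489018 -0.4169082493294481
scene green [ 19  13 121] [ 0.603  -0.1822] riser 0.0860352048669828 -0.40670508720669635
scene green [ 52  23 531] [ 0.6154 -0.2727] riser 0.1071813935455309 -0.49555418414778557
scene green [  76   46 1296] [ 0.3981 -0.2427] riser -0.11203850467516904 -0.4868664310657801
scene green [ 23  23 415] [ 0.4232 -0.3796] riser -0.07369901667821681 -0.6207023816370352
top reacher_grip 0.83 [ 0.5016 -0.1637]
top reacher_jaws 0.62 [ 0.7137 -0.161 ]
scene reacher_grip 0.9 [ 0.4918 -0.1825]
scene reacher_jaws 0.68 [ 0.4921 -0.1657]
```

Call:
{"api": "carry_out", "payload": {"motion": [{"fingers": 1,"slide": [0,-260,-65],"turn": 0},{"fingers": 1,"slide": [0,-260,-65],"turn": 0},{"fingers": 1,"slide": [0,-260,-65],"turn": 0},{"fingers": 1,"slide": [0,-260,-65],"turn": 0},{"fingers": 1,"slide": [0,-260,-65],"turn": 0},{"fingers": 1,"slide": [0,-260,-65],"turn": 0},{"fingers": 1,"slide": [0,-260,-65],"turn": 0}]}}

```text
t: 33.27
position: [0.4856, -0.1216, 0.213]
tcp_rot: [[-0.004, 0.003, -1.0], [0.003, -1.0, -0.003], [-1.0, -0.003, 0.004]]
contact_force: [-0.7, -0.9, -0.6]
width: 1.001
```

Call:
{"api": "carry_out", "payload": {"motion": [{"fingers": 1,"slide": [0,-245,-66],"turn": 0},{"fingers": 1,"slide": [0,-245,-66],"turn": 0},{"fingers": 1,"slide": [0,-245,-66],"turn": 0},{"fingers": 1,"slide": [0,-245,-66],"turn": 0},{"fingers": 1,"slide": [0,-245,-66],"turn": 0},{"fingers": 1,"slide": [0,-245,-66],"turn": 0},{"fingers": 1,"slide": [0,-245,-66],"turn": 0},{"fingers": 1,"slide": [0,-245,-66],"turn": 0}]}}

```text
t: 33.93
position: [0.5515, 0.1209, 0.213]
tcp_rot: [[-0.004, 0.004, -1.0], [-0.0, -1.0, -0.004], [-1.0, 0.0, 0.004]]
contact_force: [0.4, -0.0, 0.6]
width: 1.001
```

```bash
python3 - <<'E'
from chk import *
goto(.553,.118,.047,-90); wjars('w11')
E
```

```text
t 33.93 pos [0.5515 0.1209 0.213 ] yaw -89.79 w 85.1 F [ 0.4 -0.   0.6] j6 90.7 tilt [-0.2 -0. ] -> slide [166.    2.9  -2.2] turn 0.2 rows 4
red [ 81. 319.] [ 288   47   63   69 3378] [0.6477 0.1204]
red [193. 323.] [ 294  164   58   58 2592] [0.5532 0.1172]
green [157. 547.] [  494     0   108   312 12353] [ 0.5862 -0.0791]
green [144. 604.] [ 585   95   38   99 1299] [ 0.5969 -0.1257]
green [170. 632.] [619 122  21  78 790] [ 0.5742 -0.1568]
base 0.7 [180.2, 321.9] [0.5505 0.1173]
```

Call:
{"api": "carry_out", "payload": {"motion": [{"fingers": 1,"slide": [35,2,-1],"turn": 0},{"fingers": 1,"slide": [70,2,-1],"turn": 0},{"fingers": 1,"slide": [105,2,-1],"turn": 0},{"fingers": 1,"slide": [135,2,-1],"turn": 0},{"fingers": 1,"slide": [155,2,-1],"turn": 0},{"fingers": 1,"slide": [165,2,-1],"turn": 0},{"fingers": 1,"slide": [166,2,-1],"turn": 0},{"fingers": 1,"slide": [166,2,-1],"turn": 0}]}}

```text
t: 34.75
position: [0.5536, 0.1159, 0.0496]
tcp_rot: [[-0.0, -0.002, -1.0], [-0.0, -1.0, 0.002], [-1.0, 0.0, 0.0]]
contact_force: [0.6, 1.1, -0.2]
width: 1.004
```

Call:
{"api": "carry_out", "payload": {"motion": [{"fingers": 1,"slide": [0,0,0],"turn": 0},{"fingers": 0.4,"slide": [0,0,0],"turn": 0},{"fingers": 0.1,"slide": [0,0,0],"turn": 0},{"fingers": 0.1,"slide": [0,0,0],"turn": 0},{"fingers": 0.1,"slide": [0,0,0],"turn": 0},{"fingers": 0.1,"slide": [0,0,0],"turn": 0},{"fingers": 0.1,"slide": [0,0,0],"turn": 0},{"fingers": 0.1,"slide": [0,0,0],"turn": 0}], "newtons": 40}}

```text
t: 35.42
position: [0.5544, 0.117, 0.0508]
tcp_rot: [[0.002, 0.0, -1.0], [-0.0, -1.0, -0.0], [-1.0, 0.0, -0.002]]
contact_force: [-1.8, -0.9, 6.5]
width: 0.595
```

```bash
python3 -c "
from h import *
goto(.506,-.3845,.167,-90)"
```

```text
t 35.42 pos [0.5544 0.117  0.0508] yaw -90.0 w 50.6 F [-1.8 -0.9  6.5] j6 90.5 tilt [ 0.1 -0. ] -> slide [-116.3  501.5   48.2] turn 0.0 rows 13
```

Call:
{"api": "carry_out", "payload": {"motion": [{"fingers": 0.1,"slide": [-20,0,0],"turn": 0},{"fingers": 0.1,"slide": [-55,0,0],"turn": 0},{"fingers": 0.1,"slide": [-90,20,2],"turn": 0},{"fingers": 0.1,"slide": [-110,50,5],"turn": 0},{"fingers": 0.1,"slide": [-120,85,10],"turn": 0},{"fingers": 0.1,"slide": [-120,120,15],"turn": 0},{"fingers": 0.1,"slide": [-120,158,20],"turn": 0},{"fingers": 0.1,"slide": [-120,196,25],"turn": 0},{"fingers": 0.1,"slide": [-120,234,30],"turn": 0},{"fingers": 0.1,"slide": [-120,270,35],"turn": 0}]}}

```text
t: 36.25
position: [0.5176, -0.1548, 0.1694]
tcp_rot: [[0.0, -0.0, -1.0], [-0.0, -1.0, 0.0], [-1.0, 0.0, -0.0]]
contact_force: [0.4, 0.2, -1.9]
width: 0.596
```

Call:
{"api": "carry_out", "payload": {"motion": [{"fingers": 0.1,"slide": [0,38,3],"turn": 0},{"fingers": 0.1,"slide": [0,76,6],"turn": 0},{"fingers": 0.1,"slide": [0,114,9],"turn": 0},{"fingers": 0.1,"slide": [0,152,13],"turn": 0},{"fingers": 0.1,"slide": [0,185,13],"turn": 0},{"fingers": 0.1,"slide": [0,210,13],"turn": 0},{"fingers": 0.1,"slide": [0,225,13],"turn": 0},{"fingers": 0.1,"slide": [0,231,13],"turn": 0},{"fingers": 0.1,"slide": [0,231,13],"turn": 0},{"fingers": 0.1,"slide": [0,231,13],"turn": 0}]}}

```text
t: 37.08
position: [0.5053, -0.3829, 0.1689]
tcp_rot: [[-0.001, 0.0, -1.0], [0.001, -1.0, -0.0], [-1.0, -0.001, 0.001]]
contact_force: [0.7, 0.4, -1.7]
width: 0.596
```

```bash
python3 - <<'E'
from chk import *
goto(.506,-.3845,.068,-90)
E
```

```text
t 37.08 pos [ 0.5053 -0.3829  0.1689] yaw -89.98 w 50.7 F [ 0.7  0.4 -1.7] j6 42.6 tilt [-0.   0.1] -> slide [100.9   1.8  -0.7] turn 0.0 rows 3
```

Call:
{"api": "carry_out", "payload": {"motion": [{"fingers": 0.1,"slide": [30,1.5,-1],"turn": 0},{"fingers": 0.1,"slide": [60,1.5,-1],"turn": 0},{"fingers": 0.1,"slide": [82,1.5,-1],"turn": 0},{"fingers": 0.1,"slide": [94,1.5,-1],"turn": 0},{"fingers": 0.1,"slide": [99,1.5,-1],"turn": 0},{"fingers": 0.1,"slide": [101,1.5,-1],"turn": 0},{"fingers": 0.1,"slide": [102,1.5,-1],"turn": 0},{"fingers": 0.1,"slide": [102,1.5,-1],"turn": 0}]}}

```text
t: 37.75
position: [0.5072, -0.3861, 0.0689]
tcp_rot: [[0.002, 0.0, -1.0], [-0.002, -1.0, -0.0], [-1.0, 0.002, -0.002]]
contact_force: [-0.4, 0.9, -1.8]
width: 0.595
```

Call:
{"api": "carry_out", "payload": {"motion": [{"fingers": 0.3,"slide": [0,0,0],"turn": 0},{"fingers": 0.5,"slide": [0,0,0],"turn": 0},{"fingers": 1,"slide": [0,0,0],"turn": 0},{"fingers": 1,"slide": [0,0,0],"turn": 0},{"fingers": 1,"slide": [0,0,0],"turn": 0},{"fingers": 1,"slide": [-15,0,0],"turn": 0},{"fingers": 1,"slide": [-40,0,0],"turn": 0},{"fingers": 1,"slide": [-80,0,0],"turn": 0},{"fingers": 1,"slide": [-120,0,0],"turn": 0},{"fingers": 1,"slide": [-150,0,0],"turn": 0}]}}

```text
t: 38.58
position: [0.5069, -0.3862, 0.2223]
tcp_rot: [[0.003, -0.0, -1.0], [-0.003, -1.0, 0.0], [-1.0, 0.003, -0.003]]
contact_force: [-0.2, -0.4, -0.0]
width: 0.999
```

Call:
{"api": "carry_out", "payload": {"motion": [{"fingers": 1,"slide": [0,-260,-70],"turn": 0},{"fingers": 1,"slide": [0,-260,-70],"turn": 0},{"fingers": 1,"slide": [0,-260,-70],"turn": 0},{"fingers": 1,"slide": [0,-260,-70],"turn": 0},{"fingers": 1,"slide": [0,-260,-70],"turn": 0},{"fingers": 1,"slide": [0,-260,-70],"turn": 0},{"fingers": 1,"slide": [0,-260,-70],"turn": 0}]}}

```text
t: 39.17
position: [0.5769, -0.1214, 0.2187]
tcp_rot: [[0.001, 0.003, -1.0], [0.001, -1.0, -0.003], [-1.0, -0.001, -0.001]]
contact_force: [-1.1, -0.1, 0.2]
width: 0.997
```

Call:
{"api": "carry_out", "payload": {"motion": [{"fingers": 1,"slide": [0,-245,-70],"turn": 0},{"fingers": 1,"slide": [0,-245,-70],"turn": 0},{"fingers": 1,"slide": [0,-245,-70],"turn": 0},{"fingers": 1,"slide": [0,-245,-70],"turn": 0},{"fingers": 1,"slide": [0,-245,-70],"turn": 0},{"fingers": 1,"slide": [0,-245,-70],"turn": 0},{"fingers": 1,"slide": [0,-245,-70],"turn": 0},{"fingers": 1,"slide": [0,-245,-70],"turn": 0}]}}

```text
t: 39.83
position: [0.6467, 0.1219, 0.2184]
tcp_rot: [[0.001, 0.004, -1.0], [0.0, -1.0, -0.004], [-1.0, -0.0, -0.001]]
contact_force: [-0.0, -0.1, 1.0]
width: 1.001
```

```bash
python3 - <<'E'
from chk import *
goto(.647,.120,.049,-90); wjars('w12'); jars('top'); jars('scene')
E
```

```text
t 39.83 pos [0.6467 0.1219 0.2184] yaw -89.79 w 85.1 F [-0.  -0.1  1. ] j6 90.6 tilt [0.1 0. ] -> slide [169.4   1.9  -0.1] turn 0.2 rows 5
red [193. 320.] [ 293  165   56   56 2482] [0.6479 0.1202]
green [209. 534.] [ 494   79   80  233 8490] [ 0.632  -0.0798]
green [ 87. 615.] [592  80  48  15 701] [ 0.7394 -0.1269]
green [157. 621.] [589 122  51  47 595] [ 0.6806 -0.1484]
green [231. 578.] [562 191  32  81 948] [ 0.6104 -0.126 ]
green [233. 611.] [ 593  191   40   92 1476] [ 0.6083 -0.1589]
green [376. 496.] [479 364  37  21 515] [ 0.4377 -0.0759]
base 0.84 [180.3, 320.6] [0.6453 0.1195]
top red [ 15  13 157] [ 0.5072 -0.3914] riser 0.011071038720903504 -0.6242909572618428
top red [ 4 10 25] [0.6443 0.1412] riser 0.09561248191675638 -0.08090474499327781
top red [17  7 38] [ 0.3667 -0.3679] riser -0.13105479032457573 -0.6145868421125371
top green [23 10 88] [ 0.7197 -0.1676] riser 0.2007692570210406 -0.38078933600702725
top green [  73   96 2027] [ 0.5004 -0.1481] riser -0.019444847839492598 -0.382805888328644
top green [ 15  15 173] [ 0.4208 -0.3913] riser -0.07491311114397685 -0.6325579772380329
scene red [ 16  12 135] [0.6461 0.1171] riser 0.09975771974575164 -0.10465605233034277
scene red [ 22  21 354] [ 0.5118 -0.3778] riser 0.01430381131204736 -0.6103188463962307
scene red [15 25 88] [ 0.3639 -0.42  ] riser -0.12877610943169265 -0.6667131073841652
scene green [21 15 84] [ 0.6975 -0.2017] riser 0.18195271224489018 -0.4169082493294481
scene green [ 43  19 308] [ 0.5669 -0.182 ] riser 0.05011397682344422 -0.41007160933492154
scene green [27 10 39] [ 0.5664 -0.2205] riser 0.05330750772043839 -0.4484214621187362
scene green [ 146   48 2162] [ 0.4707 -0.2532] riser -0.0387768259076641 -0.49024159524401845
scene green [ 23  23 414] [ 0.4231 -0.3797] riser -0.07373512272292196 -0.6207695156333959
```

Jars 1 and 2 stand on their places. Third jar.

Call:
{"api": "carry_out", "payload": {"motion": [{"fingers": 1,"slide": [35,2,-1],"turn": 0},{"fingers": 1,"slide": [70,2,-1],"turn": 0},{"fingers": 1,"slide": [105,2,-1],"turn": 0},{"fingers": 1,"slide": [135,2,-1],"turn": 0},{"fingers": 1,"slide": [155,2,-1],"turn": 0},{"fingers": 1,"slide": [166,2,-1],"turn": 0},{"fingers": 1,"slide": [169,2,-1],"turn": 0},{"fingers": 1,"slide": [169,2,-1],"turn": 0}]}}

```text
t: 40.75
position: [0.6475, 0.1166, 0.0483]
tcp_rot: [[-0.0, -0.001, -1.0], [-0.0, -1.0, 0.001], [-1.0, 0.0, 0.0]]
contact_force: [0.4, 0.3, -0.0]
width: 0.995
```

Call:
{"api": "carry_out", "payload": {"motion": [{"fingers": 1,"slide": [0,0,0],"turn": 0},{"fingers": 0.4,"slide": [0,0,0],"turn": 0},{"fingers": 0.1,"slide": [0,0,0],"turn": 0},{"fingers": 0.1,"slide": [0,0,0],"turn": 0},{"fingers": 0.1,"slide": [0,0,0],"turn": 0},{"fingers": 0.1,"slide": [0,0,0],"turn": 0},{"fingers": 0.1,"slide": [0,0,0],"turn": 0},{"fingers": 0.1,"slide": [0,0,0],"turn": 0}], "newtons": 40}}

```text
t: 41.42
position: [0.6487, 0.1175, 0.0501]
tcp_rot: [[0.003, -0.0, -1.0], [0.0, -1.0, 0.0], [-1.0, -0.0, -0.003]]
contact_force: [-0.9, 0.6, 7.1]
width: 0.602
```

Call:
{"api": "carry_out", "payload": {"motion": [{"fingers": 0.1,"slide": [-20,0,0],"turn": 0},{"fingers": 0.1,"slide": [-55,0,0],"turn": 0},{"fingers": 0.1,"slide": [-90,20,2],"turn": 0},{"fingers": 0.1,"slide": [-110,50,5],"turn": 0},{"fingers": 0.1,"slide": [-120,85,10],"turn": 0},{"fingers": 0.1,"slide": [-120,120,15],"turn": 0},{"fingers": 0.1,"slide": [-120,158,20],"turn": 0},{"fingers": 0.1,"slide": [-120,196,25],"turn": 0},{"fingers": 0.1,"slide": [-120,234,30],"turn": 0},{"fingers": 0.1,"slide": [-120,270,35],"turn": 0}]}}

```text
t: 42.25
position: [0.6114, -0.1544, 0.1679]
tcp_rot: [[-0.001, -0.0, -1.0], [0.0, -1.0, 0.0], [-1.0, -0.0, 0.001]]
contact_force: [-0.2, -0.6, -1.1]
width: 0.604
```

```bash
python3 - <<'E'
from chk import *
goto(.591,-.383,.17,-90)
E
```

```text
t 42.25 pos [ 0.6114 -0.1544  0.1679] yaw -90.02 w 51.4 F [-0.2 -0.6 -1.1] j6 65.6 tilt [-0.  0.] -> slide [ -2.1 228.6  20.3] turn -0.0 rows 6
```

Call:
{"api": "carry_out", "payload": {"motion": [{"fingers": 0.1,"slide": [0,38,5],"turn": 0},{"fingers": 0.1,"slide": [0,76,10],"turn": 0},{"fingers": 0.1,"slide": [0,114,15],"turn": 0},{"fingers": 0.1,"slide": [0,152,20],"turn": 0},{"fingers": 0.1,"slide": [0,185,20],"turn": 0},{"fingers": 0.1,"slide": [0,210,20],"turn": 0},{"fingers": 0.1,"slide": [0,224,20],"turn": 0},{"fingers": 0.1,"slide": [0,230,20],"turn": 0},{"fingers": 0.1,"slide": [0,230,20],"turn": 0},{"fingers": 0.1,"slide": [0,230,20],"turn": 0}]}}

```text
t: 43.08
position: [0.5924, -0.3812, 0.1678]
tcp_rot: [[-0.001, 0.001, -1.0], [0.001, -1.0, -0.001], [-1.0, -0.001, 0.001]]
contact_force: [1.3, -0.3, -0.4]
width: 0.604
```

Call:
{"api": "carry_out", "payload": {"motion": [{"fingers": 0.1,"slide": [30,1,0],"turn": 0},{"fingers": 0.1,"slide": [60,1,0],"turn": 0},{"fingers": 0.1,"slide": [82,1,0],"turn": 0},{"fingers": 0.1,"slide": [94,1,0],"turn": 0},{"fingers": 0.1,"slide": [99,1,0],"turn": 0},{"fingers": 0.1,"slide": [101,1,0],"turn": 0},{"fingers": 0.1,"slide": [102,1,0],"turn": 0},{"fingers": 0.1,"slide": [102,1,0],"turn": 0}]}}

```text
t: 43.75
position: [0.5933, -0.3841, 0.0681]
tcp_rot: [[0.002, 0.0, -1.0], [-0.002, -1.0, -0.0], [-1.0, 0.002, -0.002]]
contact_force: [0.5, 0.2, -0.6]
width: 0.601
```

```bash
python3 -c "
from h import *
goto(.591,-.383,.067,-90)"
```

```text
t 43.75 pos [ 0.5933 -0.3841  0.0681] yaw -89.99 w 51.1 F [ 0.5  0.2 -0.6] j6 47.9 tilt [ 0.1 -0.1] -> slide [ 1.1 -1.1  2.3] turn 0.0 rows 1
```

Release, rise, and go look at the reacher (hover ~ (0.43,-0.175,0.28)).

Call:
{"api": "carry_out", "payload": {"motion": [{"fingers": 0.3,"slide": [0,0,2],"turn": 0},{"fingers": 0.5,"slide": [0,0,2],"turn": 0},{"fingers": 1,"slide": [0,0,2],"turn": 0},{"fingers": 1,"slide": [0,0,2],"turn": 0},{"fingers": 1,"slide": [0,0,2],"turn": 0},{"fingers": 1,"slide": [-15,0,2],"turn": 0},{"fingers": 1,"slide": [-40,0,2],"turn": 0},{"fingers": 1,"slide": [-80,0,2],"turn": 0},{"fingers": 1,"slide": [-120,0,2],"turn": 0},{"fingers": 1,"slide": [-160,0,2],"turn": 0}]}}

```text
t: 44.58
position: [0.5901, -0.3834, 0.2291]
tcp_rot: [[0.0, -0.0, -1.0], [-0.0, -1.0, 0.0], [-1.0, 0.0, -0.0]]
contact_force: [0.1, -0.6, 0.9]
width: 0.999
```

Call:
{"api": "carry_out", "payload": {"motion": [{"fingers": 1,"slide": [-50,-209,110],"turn": 0},{"fingers": 1,"slide": [-50,-209,110],"turn": 0},{"fingers": 1,"slide": [-50,-209,110],"turn": 0},{"fingers": 1,"slide": [-50,-209,110],"turn": 0},{"fingers": 1,"slide": [-50,-209,110],"turn": 0},{"fingers": 1,"slide": [-50,-209,110],"turn": 0},{"fingers": 1,"slide": [-50,-209,110],"turn": 0},{"fingers": 1,"slide": [-50,-209,110],"turn": 0},{"fingers": 1,"slide": [-50,-209,110],"turn": 0}]}}

```text
t: 45.33
position: [0.4806, -0.1749, 0.2773]
tcp_rot: [[0.001, -0.0, -1.0], [-0.001, -1.0, 0.0], [-1.0, 0.001, -0.001]]
contact_force: [0.5, -0.0, 0.6]
width: 0.999
```

```bash
python3 - <<'E'
from chk import *
goto(.49,-.175,.041,-90); reach('w13'); jars('top')
E
```

```text
t 45.33 pos [ 0.4806 -0.1749  0.2773] yaw -90.01 w 85.0 F [ 0.5 -0.   0.6] j6 57.3 tilt [ 0.1 -0.1] -> slide [236.3  -0.2  -9.1] turn -0.0 rows 6
trigger face mid [ 0.4917 -0.1469] ang 0.20714124748414925 x ends 0.5225037908539881 0.45863097780894224
wrist reacher_grip 0.83 [ 0.4924 -0.1691]
wrist mat_grip 0.96 [ 0.468 -0.169]
wrist mat 0.59 [ 0.5545 -0.1678]
top reacher_jaws 0.83 [ 0.7129 -0.1558]
top reacher_grip 0.87 [ 0.4883 -0.1688]
scene reacher_jaws 0.75 [ 0.7129 -0.1809]
scene reacher_grip 0.85 [ 0.4909 -0.1724]
top red [ 6 12 49] [ 0.5856 -0.4012] riser 0.08999243313467381 -0.6263507855244159
top red [ 15  14 162] [ 0.508  -0.3914] riser 0.011815593120877509 -0.6242091437272941
top red [17  8 38] [ 0.3667 -0.3685] riser -0.13101132976318938 -0.6151926784494077
top green [23 10 86] [ 0.7197 -0.1668] riser 0.20061987586329197 -0.3800380468450609
top green [ 37  81 888] [ 0.5556 -0.1127] riser 0.03207385551472986 -0.3421767611515762
top green [ 12  27 160] [ 0.6242 -0.2   ] riser 0.10885343226667459 -0.42242138035474064
top green [ 15  15 173] [ 0.4208 -0.391 ] riser -0.07491773467164194 -0.6323160408349355
```

Call:
{"api": "carry_out", "payload": {"motion": [{"fingers": 1,"slide": [40,2,-11],"turn": 0},{"fingers": 1,"slide": [80,2,-11],"turn": 0},{"fingers": 1,"slide": [120,2,-11],"turn": 0},{"fingers": 1,"slide": [160,2,-11],"turn": 0},{"fingers": 1,"slide": [190,2,-11],"turn": 0},{"fingers": 1,"slide": [215,2,-11],"turn": 0},{"fingers": 1,"slide": [230,2,-11],"turn": 0},{"fingers": 1,"slide": [236,2,-11],"turn": 0},{"fingers": 1,"slide": [236,2,-11],"turn": 0}]}}

```text
t: 46.63
position: [0.4905, -0.1761, 0.0389]
tcp_rot: [[-0.003, -0.0, -1.0], [0.002, -1.0, 0.0], [-1.0, -0.002, 0.003]]
contact_force: [0.4, 0.2, 1.2]
width: 1.001
```

Call:
{"api": "carry_out", "payload": {"motion": [{"fingers": 0.5,"slide": [0,0,0],"turn": 0},{"fingers": 0.5,"slide": [0,0,0],"turn": 0},{"fingers": 0.35,"slide": [0,0,0],"turn": 0},{"fingers": 0.35,"slide": [0,0,0],"turn": 0},{"fingers": 0.35,"slide": [0,0,0],"turn": 0},{"fingers": 0.35,"slide": [0,0,0],"turn": 0},{"fingers": 0.35,"slide": [0,0,0],"turn": 0},{"fingers": 0.35,"slide": [-6,0,0],"turn": 0},{"fingers": 0.35,"slide": [-12,0,0],"turn": 0},{"fingers": 0.35,"slide": [-12,0,0],"turn": 0}], "newtons": 50}}

```text
t: 47.47
position: [0.4919, -0.1768, 0.0536]
tcp_rot: [[0.002, -0.0, -1.0], [-0.001, -1.0, 0.0], [-1.0, 0.001, -0.002]]
contact_force: [-0.1, -0.2, -2.4]
width: 0.674
```

```bash
python3 - <<'E'
from chk import *
goto(.470,-.172,.041,-90)
E
```

```text
t 47.47 pos [ 0.4919 -0.1768  0.0536] yaw -90.02 w 57.3 F [-0.1 -0.2 -2.4] j6 57.8 tilt [ 0.1 -0.1] -> slide [12.5 -4.8 21.9] turn -0.0 rows 1
```

Call:
{"api": "carry_out", "payload": {"motion": [{"fingers": 0.35,"slide": [0,-2,8],"turn": 0},{"fingers": 0.35,"slide": [0,-5,16],"turn": 0},{"fingers": 0.35,"slide": [0,-5,22],"turn": 0},{"fingers": 0.35,"slide": [0,-5,22],"turn": 0},{"fingers": 0.35,"slide": [7,-5,22],"turn": 0},{"fingers": 0.35,"slide": [11,-5,22],"turn": 0},{"fingers": 0.35,"slide": [13,-5,22],"turn": 0},{"fingers": 0.35,"slide": [13,-5,22],"turn": 0},{"fingers": 0.6,"slide": [13,-5,22],"turn": 0},{"fingers": 1,"slide": [13,-5,22],"turn": 0}]}}

```text
t: 48.3
position: [0.4697, -0.1718, 0.0392]
tcp_rot: [[0.0, -0.0, -1.0], [-0.0, -1.0, 0.0], [-1.0, 0.0, -0.0]]
contact_force: [0.3, -0.2, 0.1]
width: 0.92
```

Call:
{"api": "carry_out", "payload": {"motion": [{"fingers": 1,"slide": [0,0,0],"turn": 0},{"fingers": 1,"slide": [0,0,0],"turn": 0},{"fingers": 1,"slide": [0,0,0],"turn": 0},{"fingers": 1,"slide": [-30,0,0],"turn": 0},{"fingers": 1,"slide": [-70,0,0],"turn": 0},{"fingers": 1,"slide": [-110,0,0],"turn": 0},{"fingers": 1,"slide": [-150,0,0],"turn": 0},{"fingers": 1,"slide": [-190,0,0],"turn": 0},{"fingers": 1,"slide": [-220,0,0],"turn": 0},{"fingers": 1,"slide": [-238,0,0],"turn": 0}]}}

```text
t: 49.13
position: [0.4705, -0.1723, 0.2821]
tcp_rot: [[0.006, -0.0, -1.0], [-0.004, -1.0, 0.0], [-1.0, 0.004, -0.006]]
contact_force: [0.6, -0.1, 0.3]
width: 1.003
```

Call:
{"api": "carry_out", "payload": {"motion": [{"fingers": 1,"slide": [0,0,40],"turn": 0},{"fingers": 1,"slide": [0,0,60],"turn": 0},{"fingers": 1,"slide": [0,0,60],"turn": 0},{"fingers": 1,"slide": [0,0,60],"turn": 0}]}}

```text
t: 49.47
position: [0.4089, -0.1716, 0.2774]
tcp_rot: [[0.001, -0.001, -1.0], [-0.0, -1.0, 0.001], [-1.0, 0.0, -0.001]]
contact_force: [0.7, -0.0, -0.8]
width: 1.003
```

```bash
python3 - <<'E'
from chk import *
goto(.49,-.175,.041,-90); reach('w14'); jars('scene')
a=cv2.imread('pics/w14.png'); s=snap('scene','s14'); t=snap('top','t14')
cv2.imwrite('pics/fin.png',np.vstack([np.hstack([cv2.resize(s[180:370,200:450],(400,304)),cv2.resize(a,(400,250))[:,:] if 0 else cv2.resize(a[:304,160:560],(400,304))]),cv2.resize(t[110:220,200:500],(800,293))]))
E
```

```text
t 49.47 pos [ 0.4089 -0.1716  0.2774] yaw -90.08 w 85.3 F [ 0.7 -0.  -0.8] j6 52.6 tilt [ 0. -0.] -> slide [236.4   3.2 -80.9] turn -0.1 rows 6
trigger face mid [ 0.4694 -0.1426] ang 0.029007716653923654 x ends 0.49791853643195194 0.43640642695395176
wrist reacher_grip 0.86 [ 0.4695 -0.1696]
wrist mat_grip 0.96 [ 0.4687 -0.1717]
wrist mat 0.79 [ 0.5546 -0.171 ]
top reacher_jaws 0.88 [ 0.7001 -0.1572]
top reacher_grip 0.59 [ 0.4677 -0.1705]
scene reacher_jaws 0.81 [ 0.7088 -0.173 ]
scene reacher_grip 0.63 [ 0.4789 -0.1628]
scene red [ 22  20 344] [ 0.5998 -0.376 ] riser 0.10175362486827301 -0.5998866377388709
scene red [ 22  21 352] [ 0.5117 -0.3776] riser 0.01418147004153198 -0.6100720913526585
scene red [15 25 91] [ 0.3639 -0.4203] riser -0.12875512257107993 -0.6670109922835784
scene green [ 36  19 159] [ 0.6769 -0.1945] riser 0.1607234897496855 -0.4118267637676011
scene green [ 41  18 277] [ 0.5438 -0.1805] riser 0.02693196706435241 -0.4107957548323626
scene green [ 146   49 2005] [ 0.4805 -0.258 ] riser -0.028553904416413513 -0.49406151856090075
scene green [28 10 56] [ 0.5448 -0.2184] riser 0.031660740292294244 -0.4484289656119986
scene green [ 23  23 413] [ 0.4232 -0.3797] riser -0.07367024116347871 -0.6207835343204805
```

View pics/fin.png

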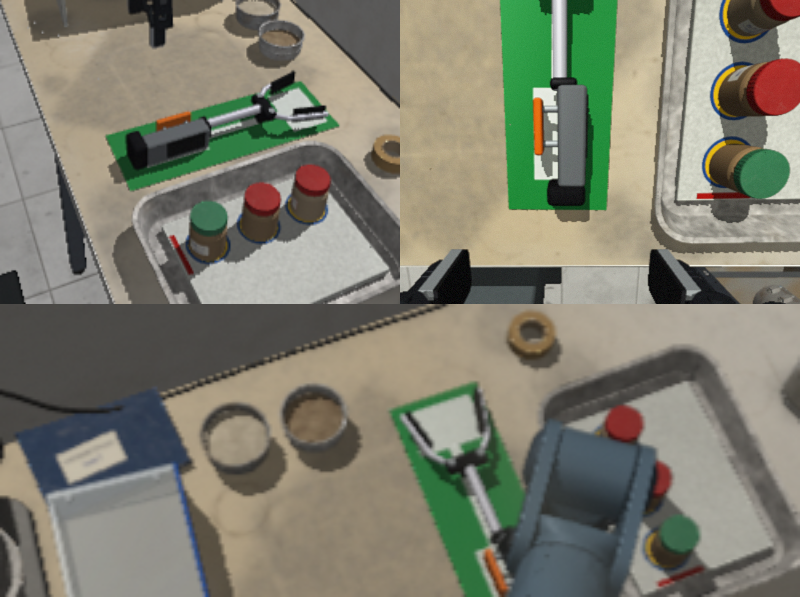

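```bash
python3 -c "
from h import *
print(manip.job_done())"
```

```text
the job is handed in; nothing more can be done
None
```

The job is done and handed in at about 50 s of the 210 s allowed; no verdict was reported.

**Jars:** I drew all three out from under the riser with the reacher's jaws, then moved them to the tray with the gripper. They stand upright in one row: green on place 1 by the red bar, the two red ones on places 2 and 3. The last picture shows each one inside its blue ring and the tins where they stood at the start.

**Reacher:** It lies on its outline with the trigger released. After I first laid it back, it measured about 20 mm too far forward. That was probably the knock, though a placing error of mine is possible, so I picked it up again and corrected it. At the last check:
- The wrist camera puts the grip within about 2 mm of its mark and the angle within 0.1°.
- The top camera's jaw reading was about 15 mm to one side.
- The scene camera's grip reading was about 10 mm off in each direction.
- I trusted the wrist view, because the final picture shows the handle and jaws over the white outline.

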